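# Load the doll-arm setting jig, cover it, slide it to its place and weigh it down

### The arm

A 6-joint arm with a two-finger parallel gripper is mounted at the origin on the work surface. World frame = base frame: x ahead of the robot, y to its left, z up, the work surface at z = 0. Lengths are in m, angles in rad, forces in N, time in s.
With the tool pointing down it reaches from about 0.375 to 0.9 m from the base axis. Payload 3.1 kg.
Tool frame: the origin (TCP) lies midway between the tips of the shut fingers; the grasp point (between the pads) lies 19 mm behind it (manip.hold_point_z is the distance from the TCP to the grasp point, in m); z points along the fingers, y is the direction in which the jaws open and shut (so a half turn about z gives the same grasp; the last joint's range is limited). The gripper opens to 85 mm and grips with 20 to 120 N. Pads are 22 mm wide; open, the fingers measure 114 mm over their backs; the gripper's body (76 mm by 85 mm) begins 54 mm behind the grasp point. The pads swing forward as they close: fully open they stand 13 mm farther back than shut.
Start: joints at [0.928, 0.527, 1.433, -0, 1.181, -0.178], TCP at [0.28, 0.559, 0.231] pointing down, gripper open.
Joint ranges: [-3.08, 3.08], [-0.75, 2.2], [0.22, 2.44], [-1.43, 4.57], [0, 2.65], [-2.85, 2.85]. Speed limits (rad/s): [2.79, 2.79, 3.14, 3.14, 3.14, 3.14].

### API

Orientations are given as a unit quaternion [x, y, z, w].
In Python, from station import manip gives the robot as it stands.
- The arm moves only by the tool drive_tool, never from a script. Its argument "motion" is one flat list of numbers, 7 for each row, row after row: the shift along the tool's x, y, z in mm, then the turn, a rotation vector about the tool's x, y, z in degrees, then the finger opening in mm, from 0 to 85.4. A call has 1 to 8 rows; each row is the pose to reach, as a shift and turn from the pose measured when the call began, along the tool's axes at that moment; what a row does not reach only later rows make up. A row lasts 1/8 s, in which the tool goes at most 62.5 mm and 10.7 degrees, less where a joint would pass 70% of its speed; a pose out of reach is approached as far as the arm can. A call with a gripper value outside its range is refused whole. The fingers move at their own pace and stop on an object; "force" is the grip in N (left out, the last holds). Time passes only in rows, so rows that repeat a pose let the fingers close. It gives the time, the measured TCP pose, the force and the opening at its end, in the units of the state.
- manip.sense(): the state, without advancing time (a new reading comes with each control period).
- manip.snapshot(name): name is "side" or "top" or "wrist"; returns a dict with "color" (420x560x3 uint8, red, green, blue), "fx", "fy", "cx", "cy" (pixels), "view" (4x4, takes a point from world to camera coordinates). Camera axes: x right, y up, looking along -z (the intrinsics and any distortion apply to the point x, -y, -z); pixel columns grow to the right and rows downward; lengths in m; the calibration is good to about 2 mm. A picture is of the moment at which its call begins. There is no depth.
- manip.sign_off(): hands the job in, once; it reports no verdict.
The state is a dict: "t": time; "q": joint angles; "qd": joint speeds; "tau": joint torques, N m; "tcp_pos": TCP position; "tool_rot": TCP orientation; "force": force on the tool from outside, world axes, zero at the start; "ft_torque": the same for the moment, N m; "finger_gap": opening from 0.0 (shut) to 1.0 (fully open).
Only numpy, scipy, OpenCV 4.12 (cv2) and the standard library are available. Lean on these libraries where they do the work, as an engineer would, in place of code of your own. Each camera call takes 0.05 s, during which the arm holds its last target.

### The job

Freshly glued doll arms are waiting on the bench: first lay every one of them flat in the wooden setting jig, then lower the metal cover plate level over the jig's two pins, without dropping it, until it sits fully home. Only then slide the closed jig along the bench (push it, never lift it) squarely into the middle of the taped outline, and last of all set the two steel weights flat on the cover, one on each side of its handle. Leave the doll's head, the glue bottle and the jar where they are.

Things in the scene. Friction and masses are not known exactly. Their poses are not given: they have to be found in the camera images.
- jig: Loose wooden jig, 0.7 kg, on the bench: board 114 (x) x 268 (y) x 10 mm, at each y end a block 26 mm wide, top 36 mm above the bench. Between the blocks an open floor 216 mm long in y, 10 mm above the bench, with a lip (5 mm thick, top at 20 mm) along both x edges. Same after half a turn. Origin: centre of the underside; y long axis, z up. Slides when pushed with 5 to 13 N (loaded).
- jig_floor (a point): Centre of the jig's floor, 10 mm above its underside, axes as the jig's. Four grey felt strips on the floor, lengthwise along x, centred at y = -72, -24, +24 and +72 mm, are handy places for one arm each.
- jig_pin0 (a point): Tip of the steel dowel pin on the jig's -y end block (jig x = 0, y = -121 mm): 10 mm in diameter, from 36 to 62 mm above the bench, the top 7 mm tapering to 4 mm.
- jig_pin1 (a point): Tip of the like pin on the other end block (jig x = 0, y = +121 mm).
- cover_grip (a point): Aluminium cover plate, 0.4 kg, 108 (x) x 268 (y) x 8 mm, handle up. This point is the centre of its black block handle (44 x, 16 y, 34 mm high, on the plate's middle, top 42 mm above the plate's underside), 25 mm above the underside; y is the plate's long axis, z up. Fits either way round; when home it rests on both end blocks with this point 61 mm above the jig's underside.
- cover_hole0 (a point): Mouth of the through hole (12 mm in diameter) at the plate's -y end, in its upper face: plate x = 0, y = -121 mm.
- cover_hole1 (a point): Mouth of the like hole at the other end: plate x = 0, y = +121 mm.
- outline: Outline of pale tape on the bench, of no real thickness, beyond the jig: inner opening 148 (x) x 296 (y) mm, tape 18 mm wide. Origin: its centre on the bench; y is its long axis, along which the jig's long axis must lie (either way round).
- arm0_mid (a point): Doll's arm of flesh-coloured vinyl, 25 g, a straight rod 76 mm long (x), 18 mm wide (y) and 18 mm thick (z), a hand at one end; lies flat without rolling. May be absent (None). This point is its centre, 9 mm above its underside.
- arm1_mid (a point): Doll's arm of flesh-coloured vinyl, 25 g, like arm0. May be absent.
- arm2_mid (a point): Doll's arm of flesh-coloured vinyl, 25 g, like arm0. May be absent.
- arm3_mid (a point): Doll's arm of flesh-coloured vinyl, 25 g, like arm0. May be absent.
- weight0_mid (a point): Plain squat steel cylinder, standing flat, 46 mm in diameter and 24 mm tall, 0.3 kg. This point is its centre, 12 mm above its underside. There is ample room for it on the cover with its centre 62 mm from the handle's centre along the plate's y.
- weight1_mid (a point): Plain squat steel cylinder, standing flat, 46 mm in diameter and 24 mm tall, 0.3 kg. This point is its centre, 12 mm above its underside.
- doll_head: Bald doll's head standing on its neck, 68 mm wide, 80 mm tall; to be left alone. Origin: centre of its underside.
- glue: Glue bottle, 48 mm in diameter, 110 mm tall; to be left alone. Origin: centre of its underside.
- jar: Amber jar, 60 mm in diameter, 70 mm tall; to be left alone. Origin: centre of its underside.
Not all that is in view belongs to the job. What is shaped like the part that bears weight1_mid but blue or turquoise is not meant. Leave any pink look-alike of the part that bears arm2_mid alone.

How it is judged:
On the way, in this order (a step that is already met when the one before it is completed fails the run):
1. every doll arm lies flat in the jig (x of arm0_mid in the frame of jig between -0.04 and 0.04 m and y of arm0_mid in the frame of jig between -0.108 and 0.108 m and z of arm0_mid in the frame of jig between 0.012 and 0.027 m and x of arm1_mid in the frame of jig between -0.04 and 0.04 m and y of arm1_mid in the frame of jig between -0.108 and 0.108 m and z of arm1_mid in the frame of jig between 0.012 and 0.027 m and x of arm2_mid in the frame of jig between -0.04 and 0.04 m and y of arm2_mid in the frame of jig between -0.108 and 0.108 m and z of arm2_mid in the frame of jig between 0.012 and 0.027 m and x of arm3_mid in the frame of jig between -0.04 and 0.04 m and y of arm3_mid in the frame of jig between -0.108 and 0.108 m and z of arm3_mid in the frame of jig between 0.012 and 0.027 m), for 0.2 s.
2. the cover is lowered level over the pins, not dropped (within 40 mm above its seat) (all of step 1 and z of cover_grip in the frame of jig between 0.064 and 0.101 m and horizontal distance between cover_grip and jig below 0.015 m and angle between the z axis of cover_grip and the z axis of jig, either way round below 0.12 rad), for 0.15 s.
3. the cover is fully home over both pins, with the arms under it (all of step 1 and z of cover_grip in the frame of jig between 0.057 and 0.064 m and horizontal distance between cover_grip and jig below 0.006 m and angle between the z axis of cover_grip and the z axis of jig, either way round below 0.03 rad and angle between the y axis of cover_grip and the y axis of jig, either way round below 0.05 rad), for 0.3 s.
4. the closed jig is squarely in the taped outline (all of step 3 and horizontal distance between jig and outline below 0.022 m and angle between the y axis of jig and the y axis of outline, either way round below 0.13 rad), for 0.2 s.
5. the two weights lie flat on the cover, one on each side of the handle (z of cover_grip in the frame of jig between 0.057 and 0.064 m and horizontal distance between cover_grip and jig below 0.006 m and angle between the z axis of cover_grip and the z axis of jig, either way round below 0.03 rad and angle between the y axis of cover_grip and the y axis of jig, either way round below 0.05 rad and horizontal distance between jig and outline below 0.022 m and angle between the y axis of jig and the y axis of outline, either way round below 0.13 rad and x of weight0_mid in the frame of cover_grip between -0.05 and 0.05 m and z of weight0_mid in the frame of cover_grip between -0.01 and 0.001 m and angle between each of weight0_mid, weight1_mid's own z axis and vertical below 0.12 rad and x of weight1_mid in the frame of cover_grip between -0.05 and 0.05 m and z of weight1_mid in the frame of cover_grip between -0.01 and 0.001 m and ((y of weight0_mid in the frame of cover_grip between 0.02 and 0.125 m and y of weight1_mid in the frame of cover_grip between -0.125 and -0.02 m) or (y of weight0_mid in the frame of cover_grip between -0.125 and -0.02 m and y of weight1_mid in the frame of cover_grip between 0.02 and 0.125 m))), for 0.2 s.
At the end, for the whole second after the job is handed in: Every arm present lies flat in the jig, the cover is home on both pins (within 4 mm, level to 0.03 rad), the jig is within 22 mm and 0.13 rad of the outline's centre and direction, and both weights lie flat on the cover, one on each side of the handle (all of step 1 and all of step 5); the robot touches nothing.
It fails at once if a bystander (doll's head, glue bottle, jar) is moved more than 30 mm (distance of any of doll_head, glue, jar from where it was at the start of the episode above 0.03 m).
It fails at once if the jig is lifted off the bench (height (world z) of jig above 0.012 m).
Of arm0, arm1, arm2, arm3 only 2 to 4 are there at a start; the rules pass over those that are not, and their reading is None.
At some moment in a run one of arm0, arm1, arm2, arm3, cover may be knocked a few centimetres aside while the robot is not near it.
Once in a run the grip may slacken for a moment while it holds something.
It also fails if it takes over 210 s, if anything falls off the work surface, if the arm or the gripper's body presses on something with over 40 N, if the wrist force passes 120 N, or if a joint passes its speed limit or range.

## Working session

There is one attempt and no reset: what is moved stays moved. The work goes in short steps, Python scripts to look and compute and a tool call to move; the robot and the scene stay as the last step left them, time stands still between calls to the robot, and variables do not carry over. Pictures are saved under pics/ and viewed, and the job is handed in when it is done.

Besides the shell and the picture viewer there is one more tool, called as name(argument=value, ...), one argument or row to a line, values as JSON. drive_tool: Moves the arm, as the interface text tells. Its arguments: {"type":"object","properties":{"motion":{"type":"array","items":{"type":"number"}},"force":{"type":"number"}},"required":["motion"]}

```bash
ls; mkdir -p pics
python3 - <<'E'
from station import manip
import cv2
print(manip.sense(), manip.hold_point_z)
for n in ["side","top","wrist"]:
    s=manip.snapshot(n); cv2.imwrite(f"pics/{n}0.png",s["color"][:,:,::-1])
    print(n,{k:v for k,v in s.items() if k!="color"})
E
```

```text
pics
{'t': 0.0, 'q': array([ 9.28536967e-01,  5.28491143e-01,  1.43394114e+00,  1.66352818e-05,
        1.18140274e+00, -1.78503017e-01]), 'qd': array([-0.00085578,  0.00032194,  0.00093598, -0.00068647,  0.00087384,
       -0.00139815]), 'tau': array([ 2.38926259e-04, -4.42353487e+01, -1.78024954e+01, -2.52963573e-04,
        8.42861307e-03,  3.36767307e-06]), 'tcp_pos': array([0.27909106, 0.55840025, 0.23030594]), 'tool_rot': array([ 2.29808770e-01,  9.73235158e-01, -1.02502006e-03, -4.54358207e-04]), 'force': array([-0.64815904, -0.97448648, -0.1851682 ]), 'ft_torque': array([-0.03922114, -0.00025793,  0.01164802]), 'finger_gap': 1.0055218412331977} 0.0187
side {'fx': 461.1080049399972, 'fy': 461.1080049399972, 'cx': 280.979260970789, 'cy': 203.9282699698532, 'view': array([[ 0.88727955, -0.46118251, -0.00675957, -0.49930558],
       [ 0.2586098 ,  0.48530335,  0.83522549, -0.20779075],
       [-0.38191095, -0.74282659,  0.54986606, -1.09914927],
       [ 0.        ,  0.        ,  0.        ,  1.        ]])}
top {'fx': 541.8139506752455, 'fy': 541.8139506752455, 'cx': 280.22875909044893, 'cy': 215.8683387333574, 'view': array([[-1.40131145e-02, -9.99900105e-01, -1.84757967e-03,
         3.35915243e-03],
       [ 9.84826878e-01, -1.41214675e-02,  1.72964169e-01,
        -5.63457427e-01],
       [-1.72972981e-01,  6.04220568e-04,  9.84926384e-01,
        -1.61038519e+00],
       [ 0.00000000e+00,  0.00000000e+00,  0.00000000e+00,
         1.00000000e+00]])}
wrist {'fx': 324.8477474306681, 'fy': 324.8477474306681, 'cx': 280.1586689221008, 'cy': 205.88368707087244, 'view': array([[ 0.44705213,  0.89450679, -0.00141383, -0.62441033],
       [-0.85526299,  0.42697496, -0.29362834,  0.03688544],
       [-0.26204887,  0.13247637,  0.95591861, -0.37860951],
       [ 0.        ,  0.        ,  0.        ,  1.        ]])}
```

View pics/top0.png

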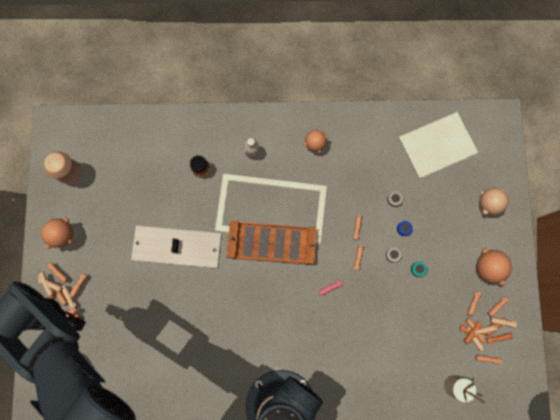

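View pics/side0.png

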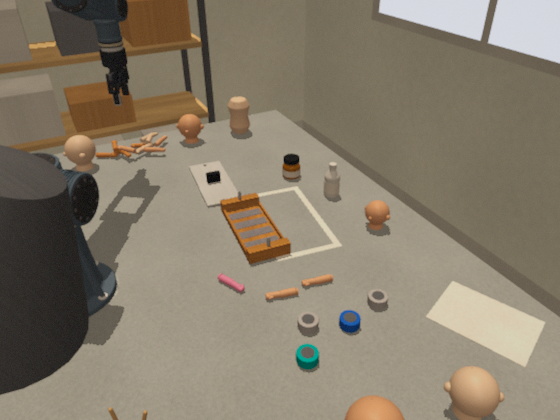

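View pics/wrist0.png

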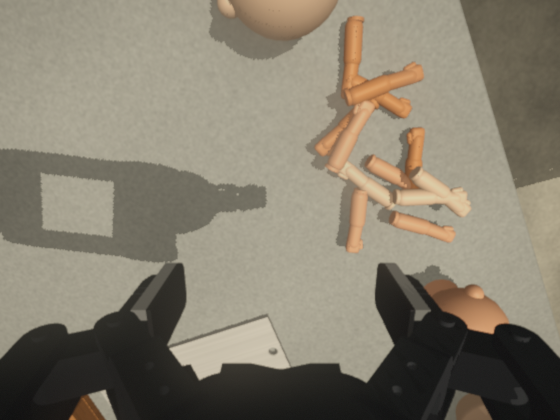

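The top view shows:
- cover at (176,246), jig at (272,243), outline at (271,215)
- arms at (359,227) and (359,258), with a pink decoy at (330,288)
- grey weights at (396,199) and (394,255), with blue (405,229) and turquoise (420,269) decoys
- loose arm heaps at (65,290) and (485,325)

Next I'll measure these and look at close crops.

```bash
cat > h.py <<'E'
import numpy as np, cv2
from station import manip
from scipy.spatial.transform import Rotation as R
def ray(s,u,v):
    V=s["view"]; d=np.array([(u-s["cx"])/s["fx"],-(v-s["cy"])/s["fy"],-1.])
    Rm=V[:3,:3]; return -Rm.T@V[:3,3], Rm.T@d
def pt(s,u,v,z):
    c,d=ray(s,u,v); return c+d*(z-c[2])/d[2]
def px(s,p):
    c=s["view"][:3,:3]@np.asarray(p)+s["view"][:3,3]
    return s["cx"]+s["fx"]*c[0]/-c[2], s["cy"]-s["fy"]*c[1]/-c[2]
def blobs(s,mask,z,amin=20,amax=1e5):
    out=[]
    cs,_=cv2.findContours(mask.astype(np.uint8)*255,cv2.RETR_EXTERNAL,cv2.CHAIN_APPROX_NONE)
    for c in cs:
        a=cv2.contourArea(c)
        if a<amin or a>amax: continue
        P=np.array([pt(s,u,v,z)[:2] for u,v in c[:,0]],np.float32)
        (cx,cy),(w,h),an=cv2.minAreaRect(P*1000)
        if w<h: an+=90;w,h=h,w
        M=cv2.moments(c)
        out.append(dict(px=(round(M['m10']/M['m00']),round(M['m01']/M['m00'])),xy=(round(cx),round(cy)),size=(round(w),round(h)),yaw=round((an+90)%180-90,1),area=a))
    return out
def save(s,name,crop=None,f=1):
    im=s["color"][:,:,::-1]
    if crop: x0,y0,x1,y1=crop; im=im[y0:y1,x0:x1]
    cv2.imwrite(f"pics/{name}.png",cv2.resize(im,None,fx=f,fy=f,interpolation=cv2.INTER_CUBIC))
def hsv(s): return cv2.cvtColor(s["color"],cv2.COLOR_RGB2HSV).astype(int)
E
python3 - <<'E'
from h import *
s=manip.snapshot("top")
save(s,"t1",(120,160,440,310),2.5); save(s,"t2",(440,280,530,380),6)
H=hsv(s); h,S,v=H[...,0],H[...,1],H[...,2]
m=((h<18)|(h>165))&(S>90)&(v>90)
for b in blobs(s,m,0.012): print(b)
print("light")
for b in blobs(s,(S<60)&(v>150),0.0): print(b)
print("blue")
for b in blobs(s,(h>80)&(h<130)&(S>120)&(v>70),0.02): print(b)
E
```

```text
{'px': (488, 359), 'xy': (126, -621), 'size': (76, 18), 'yaw': 81.8, 'area': 123.0}
{'px': (499, 338), 'xy': (187, -659), 'size': (81, 20), 'yaw': -78.7, 'area': 136.5}
{'px': (484, 326), 'xy': (228, -631), 'size': (185, 96), 'yaw': -60.7, 'area': 790.0}
{'px': (474, 303), 'xy': (292, -590), 'size': (79, 19), 'yaw': -24.7, 'area': 128.5}
{'px': (330, 288), 'xy': (345, -154), 'size': (76, 16), 'yaw': -64.6, 'area': 107.5}
{'px': (65, 292), 'xy': (336, 665), 'size': (137, 127), 'yaw': 87.8, 'area': 475.0}
{'px': (57, 272), 'xy': (404, 686), 'size': (77, 19), 'yaw': 46.3, 'area': 124.5}
{'px': (494, 266), 'xy': (404, -661), 'size': (105, 102), 'yaw': 61.9, 'area': 909.0}
{'px': (358, 257), 'xy': (437, -244), 'size': (77, 18), 'yaw': -12.1, 'area': 112.0}
{'px': (272, 242), 'xy': (488, 23), 'size': (275, 120), 'yaw': 84.5, 'area': 3189.0}
{'px': (55, 232), 'xy': (526, 697), 'size': (93, 90), 'yaw': 11.4, 'area': 639.5}
{'px': (357, 227), 'xy': (532, -244), 'size': (78, 18), 'yaw': -10.3, 'area': 109.5}
{'px': (493, 201), 'xy': (608, -676), 'size': (86, 83), 'yaw': 89.2, 'area': 567.5}
{'
[... 232 characters left out ...]
 62.9, 'area': 49.5}
{'px': (462, 390), 'xy': (35, -542), 'size': (66, 59), 'yaw': -0.8, 'area': 264.0}
{'px': (394, 254), 'xy': (447, -357), 'size': (41, 40), 'yaw': 43.1, 'area': 137.5}
{'px': (395, 197), 'xy': (626, -371), 'size': (42, 41), 'yaw': -2.8, 'area': 130.5}
{'px': (205, 230), 'xy': (559, 155), 'size': (595, 307), 'yaw': 84.0, 'area': 4499.5}
{'px': (249, 143), 'xy': (810, 95), 'size': (50, 28), 'yaw': -26.1, 'area': 75.5}
{'px': (438, 144), 'xy': (800, -518), 'size': (217, 158), 'yaw': -67.0, 'area': 3016.5}
blue
{'px': (419, 269), 'xy': (399, -427), 'size': (43, 40), 'yaw': 89.2, 'area': 144.5}
{'px': (404, 228), 'xy': (526, -390), 'size': (41, 40), 'yaw': -3.0, 'area': 141.0}
```

View pics/t1.png

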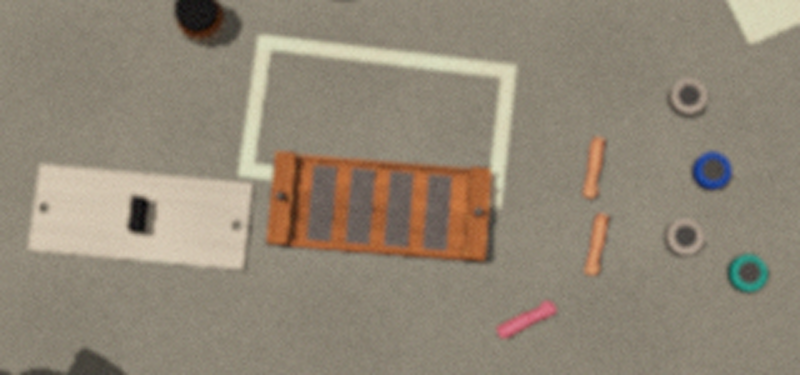

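View pics/t2.png

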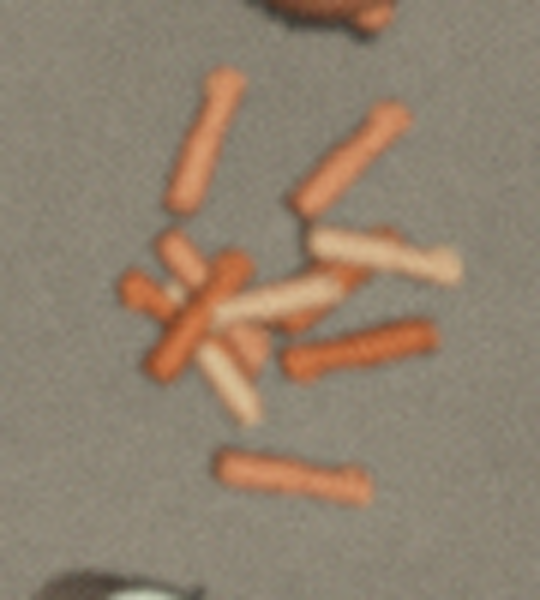

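```bash
cat >> h.py <<'E'
def plan(wps, st=None):
    """wps: (x,y,z,jawyaw_deg) in m; prints shift mm/tool axes and rotvec deg"""
    st=st or manip.sense(); R0=R.from_quat(st["tool_rot"]); p0=st["tcp_pos"]
    for x,y,z,yaw in wps:
        best=None
        for k in (0,180):
            a=np.radians(yaw+k); ty=np.array([np.cos(a),np.sin(a),0]); tz=np.array([0,0,-1.]); tx=np.cross(ty,tz)
            rv=(R0.inv()*R.from_matrix(np.c_[tx,ty,tz])).as_rotvec(degrees=True)
            if best is None or np.linalg.norm(rv)<np.linalg.norm(best): best=rv
        d=R0.inv().apply(np.array([x,y,z])-p0)*1000
        print("shift",np.round(d,1),"turn",np.round(best,1),"dist",round(np.linalg.norm(d)))
def where():
    st=manip.sense(); m=R.from_quat(st["tool_rot"]).as_matrix()
    print("t",round(st["t"],2),"tcp",np.round(st["tcp_pos"]*1000,1),"jawyaw",round(np.degrees(np.arctan2(m[1,1],m[0,1])),1),"tilt",np.round(np.degrees(m[:2,2]),1),"F",np.round(st["force"],1),"gap",round(st["finger_gap"]*85.4,1),"q6",round(st["q"][5],2))
E
python3 - <<'E'
from h import *
where(); plan([(0.46,-0.244,0.24,78.5)])
s=manip.snapshot("wrist"); c=-s["view"][:3,:3].T@s["view"][:3,3]
st=manip.sense(); print("cam in tool",R.from_quat(st["tool_rot"]).inv().apply(c-st["tcp_pos"]), "look", R.from_quat(st["tool_rot"]).inv().apply(-s["view"][2,:3]))
E
```

```text
t 0.2 tcp [279.3 558.6 230.7] jawyaw 63.4 tilt [-0.  -0.1] F [ 0.2 -0.1 -0.7] gap 85.2 q6 -0.18
shift [-520.7 -637.    -8.6] turn [ -0.1  -0.  -15.1] dist 823
cam in tool [ 0.07601237  0.00022117 -0.14126665] look [-2.93891316e-01  2.38213143e-04  9.55838814e-01]
```

drive_tool(
  motion=[-521,-637,-9,0,0,-15,85,-521,-637,-9,0,0,-15,85,-521,-637,-9,0,0,-15,85,-521,-637,-9,0,0,-15,85,-521,-637,-9,0,0,-15,85,-521,-637,-9,0,0,-15,85,-521,-637,-9,0,0,-15,85,-521,-637,-9,0,0,-15,85],
)

```text
t: 1.25
tcp_pos: [0.3898, 0.0693, 0.2372]
tool_rot: [0.101, 0.995, -0.0, 0.0]
force: [1.3, 0.2, -0.8]
finger_gap: 0.99
```

Run:
```python
from h import *
where(); plan([(0.46,-0.244,0.24,78.5)])
```

```text
t 1.25 tcp [389.8  69.3 237.2] jawyaw 78.4 tilt [ 0.  -0.1] F [ 1.3  0.2 -0.8] gap 84.6 q6 -1.48
shift [-131.6 -292.8   -2.5] turn [-0.   0.1 -0.1] dist 321
```

drive_tool(
  motion=[-132,-293,-2,0,0,0,85,-132,-293,-2,0,0,0,85,-132,-293,-2,0,0,0,85,-132,-293,-2,0,0,0,85,-132,-293,-2,0,0,0,85,-132,-293,-2,0,0,0,85,-132,-293,-2,0,0,0,85],
)

```text
t: 2.12
tcp_pos: [0.4599, -0.2443, 0.2391]
tool_rot: [0.101, 0.995, 0.0, -0.0]
force: [-0.4, 0.9, 0.1]
finger_gap: 0.996
```

Run:
```python
from h import *
where()
s=manip.snapshot("wrist"); save(s,"w1"); t=manip.snapshot("top"); save(t,"t3")
for n,S in(("w",s),("t",t)):
    H=hsv(S); h,sa,v=H[...,0],H[...,1],H[...,2]
    m=((h<18)|(h>165))&(sa>90)&(v>90)
    print(n)
    for b in blobs(S,m,0.010,60): print(b)
```

```text
t 2.12 tcp [ 459.9 -244.3  239.1] jawyaw 78.3 tilt [-0.  0.] F [-0.4  0.9  0.1] gap 85.1 q6 -2.07
w
{'px': (9, 333), 'xy': (610, -647), 'size': (76, 33), 'yaw': -25.8, 'area': 627.5}
{'px': (290, 231), 'xy': (533, -247), 'size': (78, 18), 'yaw': -10.8, 'area': 718.5}
{'px': (274, 154), 'xy': (436, -246), 'size': (76, 17), 'yaw': -12.4, 'area': 848.0}
{'px': (476, 153), 'xy': (486, -18), 'size': (194, 123), 'yaw': 85.5, 'area': 16811.0}
{'px': (345, 47), 'xy': (343, -151), 'size': (63, 16), 'yaw': -62.9, 'area': 319.5}
t
{'px': (488, 359), 'xy': (126, -622), 'size': (76, 17), 'yaw': 81.2, 'area': 118.5}
{'px': (58, 370), 'xy': (112, 668), 'size': (102, 100), 'yaw': 46.9, 'area': 933.0}
{'px': (499, 338), 'xy': (187, -660), 'size': (81, 20), 'yaw': -78.7, 'area': 133.5}
{'px': (482, 325), 'xy': (232, -631), 'size': (187, 93), 'yaw': -57.0, 'area': 636.0}
{'px': (474, 303), 'xy': (292, -590), 'size': (79, 19), 'yaw': -24.7, 'area': 129.0}
{'px': (550, 308), 'xy': (276, -818), 'size': (139, 61), 'yaw': -5.9, 'area': 745.5}
{'px': (60, 311), 'xy': (284, 672), 'size': (237, 134), 'yaw': -5.1, 'area': 983.5}
{'px': (57, 272), 'xy': (404, 686), 'size': (77, 20), 'yaw': 49.4, 'area': 126.5}
{'px': (494, 266), 'xy': (403, -660), 'size': (105, 104), 'yaw': -28.1, 'area': 930.0}
{'px': (276, 242), 'xy': (488, 23), 'size': (276, 120), 'yaw': 84.5, 'area': 2522.0}
{'px': (56, 233), 'xy': (528, 696), 'size': (95, 91), 'yaw': -73.7, 'area': 689.0}
{'px': (548, 249), 'xy': (461, -833), 'size': (240, 69), 'yaw': -5.9, 'area': 1451.0}
{'px': (493, 201), 'xy': (608, -677), 'size': (87, 84), 'yaw': 89.2, 'area': 570.0}
{'px': (64, 169), 'xy': (737, 685), 'size': (117, 82), 'yaw': 60.9, 'area': 367.0}
{'px': (315, 141), 'xy': (815, -121), 'size': (70, 68), 'yaw': -28.4, 'area': 356.0}
```

View pics/w1.png

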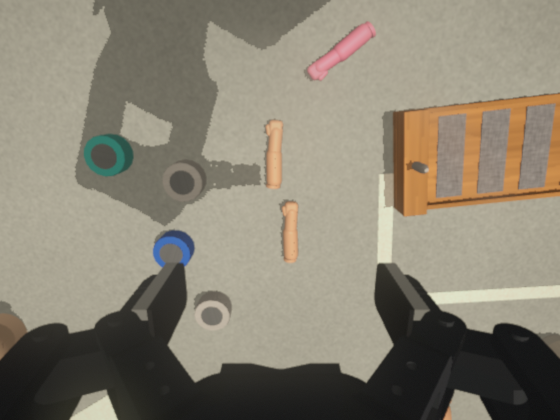

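View pics/t3.png

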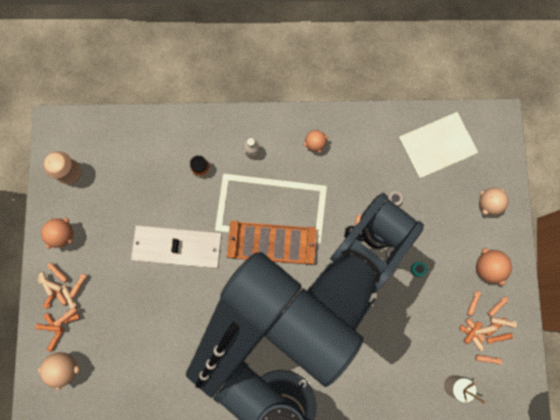

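The wrist picture shows the two flesh-coloured arms at (274,154) and (290,231). The pink look-alike is at (345,47), and the other look-alikes are the loose heap pieces, at top px (484,326) and (65,292). I choose the two flesh-coloured arms beside the jig. The grey weights are at (183,181) and (212,315).

Run:
```python
from h import *
plan([(0.437,-0.2455,0.10,78),(0.437,-0.2455,0.004,78)])
```

```text
shift [ 21.4  -7.6 139.2] turn [ 0.  -0.1  0.5] dist 141
shift [ 21.3  -7.7 235.2] turn [ 0.  -0.1  0.5] dist 236
```

drive_tool(
  motion=[21,-8,60,0,0,0,42,21,-8,120,0,0,0,42,21,-8,160,0,0,0,42,21,-8,200,0,0,0,42,21,-8,225,0,0,0,42,21,-8,235,0,0,0,42,21,-8,235,0,0,0,42,21,-8,235,0,0,0,15],
  force=30,
)

```text
t: 3.22
tcp_pos: [0.4379, -0.2459, 0.0053]
tool_rot: [0.1, 0.995, -0.0, 0.0]
force: [-0.3, -0.2, -0.2]
finger_gap: 0.298
```

drive_tool(
  motion=[0,0,0,0,0,0,10,0,0,0,0,0,0,10,0,0,0,0,0,0,10,0,0,0,0,0,0,10],
  force=30,
)

```text
t: 3.72
tcp_pos: [0.438, -0.2461, 0.0057]
tool_rot: [0.1, 0.995, -0.0, 0.001]
force: [-0.6, -0.4, 5.6]
finger_gap: 0.192
```

Run:
```python
from h import *
where()
s=manip.snapshot("wrist"); save(s,"w2")
```

```text
t 3.73 tcp [ 438.  -246.1    5.7] jawyaw 78.5 tilt [ 0.1 -0.1] F [-0.6 -0.4  5.6] gap 16.4 q6 -2.11
```

View pics/w2.png

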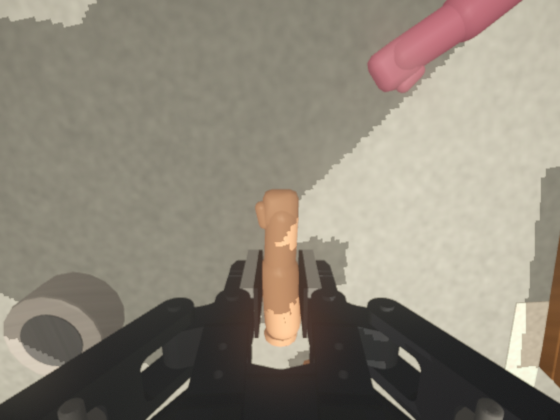

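Arm A is gripped (gap 16.4 mm) and seen between the pads at (282,270). I'll lift and carry it to a hover near the jig.

Run:
```python
from h import *
plan([(0.44,-0.2455,0.2,78.5),(0.43,0.02,0.24,84.8)])
```

```text
shift [  -2.1    0.9 -194.3] turn [-0.   0.1  0. ] dist 194
shift [  60.5  259.  -234.5] turn [-0.   0.1 -6.3] dist 355
```

drive_tool(
  motion=[0,0,-50,0,0,0,10,0,0,-110,0,0,0,10,10,50,-170,0,0,0,10,25,110,-220,0,0,-3,10,40,170,-234,0,0,-5,10,60,230,-234,0,0,-6,10,60,259,-234,0,0,-6,10,60,259,-234,0,0,-6,10],
)

```text
t: 4.78
tcp_pos: [0.4293, 0.0236, 0.2396]
tool_rot: [0.044, 0.999, -0.0, 0.0]
force: [0.8, -0.5, 0.8]
finger_gap: 0.194
```

Run:
```python
from h import *
where()
s=manip.snapshot("wrist"); save(s,"w3")
```

```text
t 4.78 tcp [429.3  23.6 239.6] jawyaw 84.9 tilt [ 0. -0.] F [ 0.8 -0.5  0.8] gap 16.6 q6 -1.69
```

View pics/w3.png

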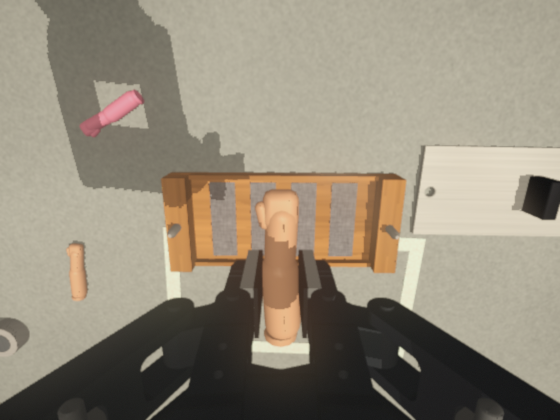

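Run:
```python
from h import *
s=manip.snapshot("wrist"); a=s["color"][150:290,150:250];b=s["color"][150:290,340:440]
im=np.hstack([a,b])[:,:,::-1]; cv2.imwrite("pics/c1.png",cv2.resize(im,None,fx=4,fy=4,interpolation=cv2.INTER_CUBIC))
```

```text
(no output)
```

View pics/c1.png

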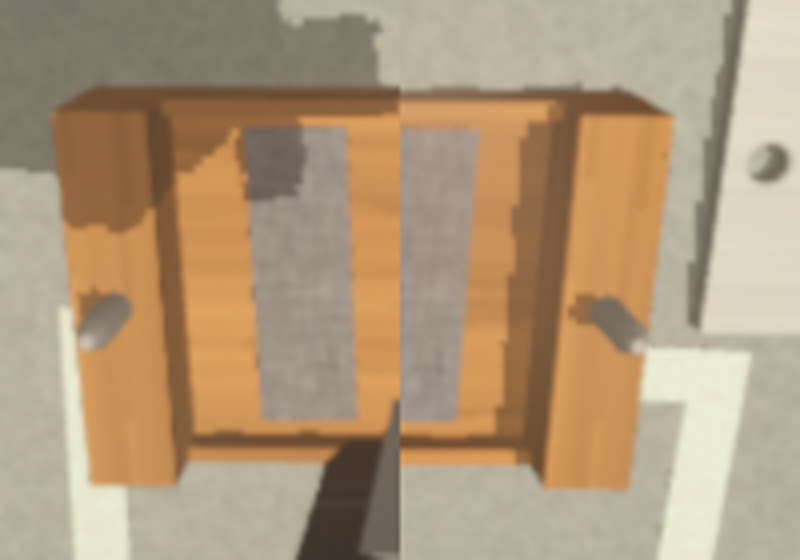

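Run:
```python
from h import *
s=manip.snapshot("wrist"); t=manip.snapshot("top")
L=pt(s,172,235,.062);Rr=pt(s,400,235.8,.062)
f=lambda c:pt(s,(c[0]/4+150) if c[0]<400 else (c[0]-400)/4+340,150+c[1]/4,.036)
cs=[f(c) for c in [(53,112),(148,110),(180,485),(90,487),(578,112),(672,115),(630,489),(545,488)]]
print("tips",L,Rr,"mid",(L+Rr)/2,"dist",np.linalg.norm(L-Rr),"yaw",np.degrees(np.arctan2(*(Rr-L)[1::-1])))
C=np.array([cs[0],cs[5],cs[6],cs[3]]); print(np.round(C*1000,1)); print("mid",C.mean(0))
print("sz",np.linalg.norm(C[0]-C[1]),np.linalg.norm(C[2]-C[3]),np.linalg.norm(C[0]-C[3]),np.linalg.norm(C[2]-C[1]))
save(t,"t4",(200,160,340,280),5)
```

```text
tips [ 0.47418394 -0.0979795   0.062     ] [0.49736059 0.14178049 0.062     ] mid [0.48577227 0.0219005  0.062     ] dist 0.24087758237152157 yaw 84.47859951980945
[[ 417.5 -105.    36. ]
 [ 442.9  158.6   36. ]
 [ 555.5  148.8   36. ]
 [ 530.3 -116.6   36. ]]
mid [0.48655739 0.02144375 0.036     ]
sz 0.26488165426786775 0.2666539589152425 0.11330505759487486 0.11305220054930167
```

View pics/t4.png

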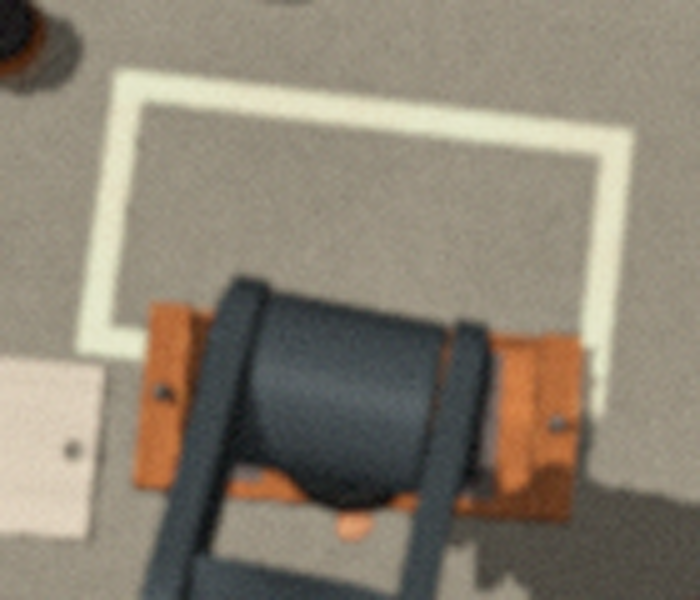

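Run:
```python
from h import *
plan([(0.485,-0.0025,0.24,84.5),(0.485,-0.0025,0.018,84.5)])
```

```text
shift [-56.2 -16.   -0.7] turn [-0.1  0.1 -0. ] dist 58
shift [-56.  -15.8 221.3] turn [-0.1  0.1 -0. ] dist 229
```

drive_tool(
  motion=[-56,-16,0,0,0,0,10,-56,-16,40,0,0,0,10,-56,-16,95,0,0,0,10,-56,-16,150,0,0,0,10,-56,-16,190,0,0,0,10,-56,-16,215,0,0,0,10,-56,-16,221,0,0,0,10,-56,-16,221,0,0,0,10],
)

```text
t: 5.98
tcp_pos: [0.4852, -0.0039, 0.0182]
tool_rot: [0.049, 0.999, -0.001, 0.0]
force: [-0.3, 1.0, 0.4]
finger_gap: 0.194
```

drive_tool(
  motion=[0,0,0,0,0,0,32,0,0,0,0,0,0,32,0,0,0,0,0,0,32,0,0,-40,0,0,0,32,0,0,-100,0,0,0,32,0,0,-160,0,0,0,40,0,0,-180,0,0,0,40],
)

```text
t: 6.85
tcp_pos: [0.4868, -0.0038, 0.2023]
tool_rot: [0.049, 0.999, -0.001, 0.004]
force: [0.3, -0.2, -0.1]
finger_gap: 0.471
```

Run:
```python
from h import *
where()
s=manip.snapshot("wrist"); save(s,"w4")
plan([(0.533,-0.247,0.2,79.3),(0.533,-0.247,0.005,79.3)])
```

```text
t 6.85 tcp [486.8  -3.8 202.3] jawyaw 84.4 tilt [ 0.5 -0.2] F [ 0.3 -0.2 -0.1] gap 40.2 q6 -1.71
shift [ -69.1 -237.5    4.6] turn [-0.1  0.6  5.1] dist 247
shift [ -67.1 -237.   199.6] turn [-0.1  0.6  5.1] dist 317
```

View pics/w4.png

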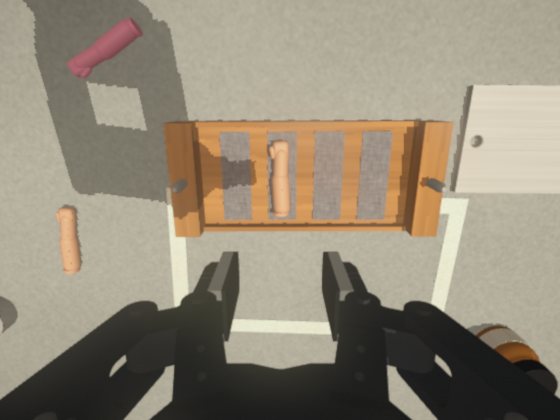

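Arm A lies flat on the second strip, seen at (281,178). Next is arm B, seen at (69,240).

Run:
```python
from h import *
s=manip.snapshot("wrist")
H=hsv(s); h,sa,v=H[...,0],H[...,1],H[...,2]
for b in blobs(s,((h<18))&(sa>90)&(v>90),0.010,60): print(b)
```

```text
{'px': (515, 350), 'xy': (737, 271), 'size': (59, 30), 'yaw': 46.7, 'area': 534.0}
{'px': (69, 239), 'xy': (533, -245), 'size': (80, 21), 'yaw': -10.4, 'area': 1023.0}
{'px': (306, 174), 'xy': (491, 24), 'size': (289, 124), 'yaw': 84.7, 'area': 30012.5}
```

drive_tool(
  motion=[-17,-60,0,0,0,1,42,-34,-120,0,0,0,3,42,-50,-180,0,0,0,4,42,-69,-237,5,0,0.6,5,42,-69,-237,5,0,0.6,5,42,-69,-237,5,0,0.6,5,42],
)

```text
t: 7.7
tcp_pos: [0.5308, -0.2454, 0.1954]
tool_rot: [0.093, 0.996, 0.0, -0.003]
force: [-0.2, -0.8, -0.7]
finger_gap: 0.487
```

Run:
```python
from h import *
where()
s=manip.snapshot("wrist")
H=hsv(s); h,sa,v=H[...,0],H[...,1],H[...,2]
for b in blobs(s,((h<18))&(sa>90)&(v>90),0.010,60): print(b)
plan([(0.533,-0.247,0.005,79.3)])
```

```text
t 7.7 tcp [ 530.8 -245.4  195.4] jawyaw 79.3 tilt [-0.3  0.1] F [-0.2 -0.8 -0.7] gap 41.6 q6 -2.01
{'px': (415, 404), 'xy': (845, -133), 'size': (93, 32), 'yaw': 28.2, 'area': 787.0}
{'px': (279, 185), 'xy': (533, -247), 'size': (77, 17), 'yaw': -10.3, 'area': 1059.0}
{'px': (480, 91), 'xy': (480, -37), 'size': (156, 123), 'yaw': 85.5, 'area': 19680.0}
shift [ -3.6  -1.8 190.8] turn [ 0.  -0.3  0.1] dist 191
```

drive_tool(
  motion=[-4,-2,60,0,0,0,42,-4,-2,120,0,0,0,42,-4,-2,165,0,0,0,42,-4,-2,185,0,0,0,42,-4,-2,190,0,0,0,42,-4,-2,190,0,0,0,10,-4,-2,190,0,0,0,10,-4,-2,190,0,0,0,10],
)

```text
t: 8.75
tcp_pos: [0.5339, -0.2475, 0.0069]
tool_rot: [0.092, 0.996, -0.0, -0.002]
force: [0.4, -0.5, -0.8]
finger_gap: 0.198
```

drive_tool(
  motion=[0,0,0,0,0,0,10,0,0,0,0,0,0,10,0,0,-50,0,0,0,10,0,0,-110,0,0,0,10,0,0,-170,0,0,0,10,0,0,-190,0,0,0,10],
)

```text
t: 9.5
tcp_pos: [0.5365, -0.2488, 0.2015]
tool_rot: [0.092, 0.996, -0.002, 0.001]
force: [0.1, -1.0, -1.2]
finger_gap: 0.198
```

Run:
```python
from h import *
where()
plan([(0.490,0.0457,0.2,84.5),(0.490,0.0457,0.018,84.5)])
```

```text
t 9.5 tcp [ 536.5 -248.8  201.5] jawyaw 79.4 tilt [ 0.1 -0.3] F [ 0.1 -1.  -1.2] gap 16.9 q6 -2.01
shift [ 99.9 280.9  -0. ] turn [-0.2  0.2 -5.1] dist 298
shift [100.5 281.7 182. ] turn [-0.2  0.2 -5.1] dist 350
```

drive_tool(
  motion=[18,55,0,0,0,-1,10,38,110,0,0,0,-2,10,58,165,0,0,0,-3,10,80,225,0,0,0,-5,10,100,281,0,0,0,-5,10,100,281,0,0,0,-5,10,100,281,30,0,0,-5,10,100,281,60,0,0,-5,10],
)

```text
t: 10.5
tcp_pos: [0.4911, 0.0446, 0.1399]
tool_rot: [0.049, 0.999, -0.003, 0.003]
force: [-0.8, -0.2, -1.4]
finger_gap: 0.203
```

Run:
```python
from h import *
where()
s=manip.snapshot("wrist"); save(s,"w5")
plan([(0.490,0.0457,0.019,84.5)])
```

```text
t 10.5 tcp [491.1  44.6 139.9] jawyaw 84.4 tilt [ 0.3 -0.3] F [-0.8 -0.2 -1.4] gap 17.3 q6 -1.6
shift [ -1.9   1.7 117.4] turn [-0.3 -0.1 -0.1] dist 117
```

View pics/w5.png

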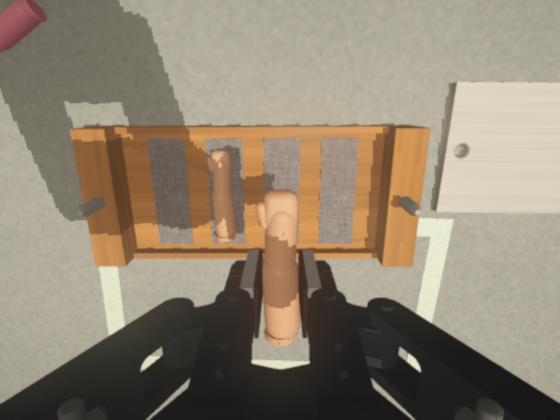

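drive_tool(
  motion=[-2,2,50,0,0,0,10,-2,2,90,0,0,0,10,-2,2,110,0,0,0,10,-2,2,119,0,0,0,10,-2,2,119,0,0,0,10,-2,2,119,0,0,0,30,-2,2,119,0,0,0,30,-2,2,119,0,0,0,30],
)

```text
t: 11.55
tcp_pos: [0.4905, 0.0459, 0.0178]
tool_rot: [0.049, 0.999, -0.002, -0.001]
force: [-0.3, -0.1, -0.9]
finger_gap: 0.347
```

drive_tool(
  motion=[0,0,-30,0,0,0,30,0,0,-90,0,0,0,40,0,0,-150,0,0,0,60,30,30,-180,0,0,0,60,50,90,-190,0,0,0,60,60,130,-190,0,0,0,60,60,130,-190,0,0,0,60],
)

```text
t: 12.42
tcp_pos: [0.4428, 0.1844, 0.2078]
tool_rot: [0.047, 0.999, -0.002, -0.0]
force: [-0.3, -0.3, -0.1]
finger_gap: 0.7
```

Run:
```python
from h import *
where()
s=manip.snapshot("wrist"); save(s,"w6"); t=manip.snapshot("top"); save(t,"t6",(120,160,440,310),2.5)
```

```text
t 12.43 tcp [442.8 184.4 207.8] jawyaw 84.7 tilt [-0.1 -0.2] F [-0.3 -0.3 -0.1] gap 59.8 q6 -1.31
```

View pics/w6.png

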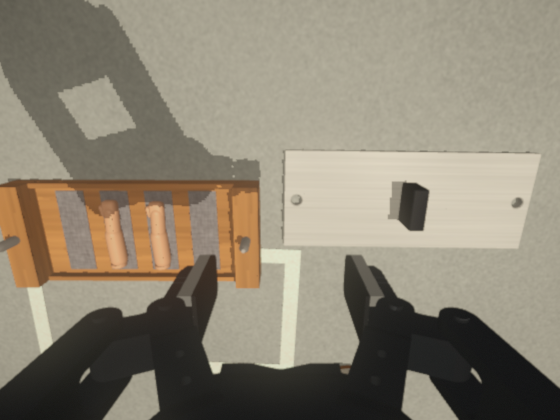

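View pics/t6.png

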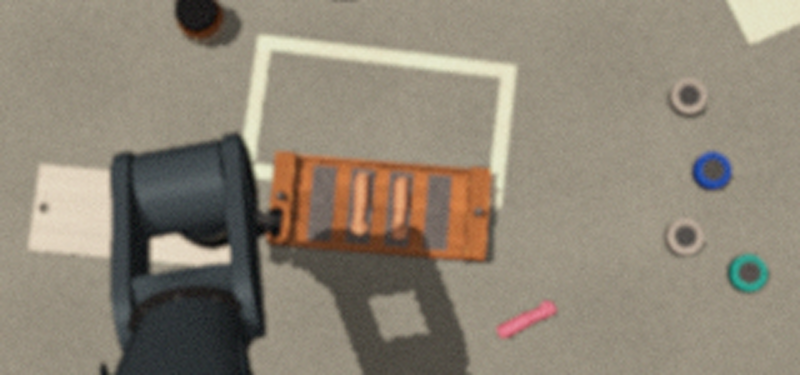

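Run:
```python
from h import *
s=manip.snapshot("wrist")
a=pt(s,296,199,.008);b=pt(s,517,203,.008);m=(a+b)/2
print(a,b,m,np.linalg.norm(a-b),np.degrees(np.arctan2(*(b-a)[1::-1])))
plan([(m[0]-.03,m[1],.2,85)])
```

```text
[0.46599018 0.1970675  0.008     ] [0.49338086 0.43654347 0.008     ] [0.47968552 0.31680548 0.008     ] 0.24103731356901603 83.47500409719862
shift [  7.4 135.2   6.5] turn [-0.3 -0.1 -0.6] dist 136
```

drive_tool(
  motion=[2,50,0,0,0,0,60,5,100,0,0,0,0,60,7,135,0,0,0,0,60,7,135,0,0,0,0,60,7,135,0,0,0,0,60],
)

```text
t: 13.2
tcp_pos: [0.4501, 0.315, 0.206]
tool_rot: [0.05, 0.999, -0.003, -0.002]
force: [0.1, -0.6, 0.0]
finger_gap: 0.705
```

Run:
```python
from h import *
where()
s=manip.snapshot("wrist"); save(s,"w7")
```

```text
t 13.2 tcp [450.1 315.  206. ] jawyaw 84.3 tilt [-0.2 -0.4] F [ 0.1 -0.6  0. ] gap 60.2 q6 -1.06
```

View pics/w7.png

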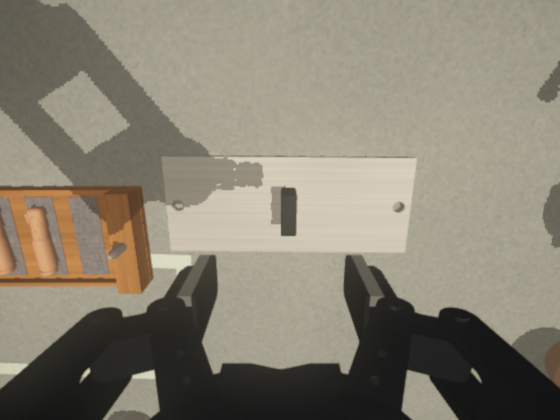

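Run:
```python
from h import *
s=manip.snapshot("wrist"); c=s["color"]
im=np.hstack([c[180:230,160:210],c[180:250,265:315][:50],c[180:230,375:425]])[:,:,::-1]
im2=c[175:250,255:330][:,:,::-1]
cv2.imwrite("pics/c2.png",cv2.resize(im,None,fx=5,fy=5,interpolation=cv2.INTER_CUBIC))
cv2.imwrite("pics/c3.png",cv2.resize(im2,None,fx=7,fy=7,interpolation=cv2.INTER_CUBIC))
```

```text
(no output)
```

View pics/c2.png

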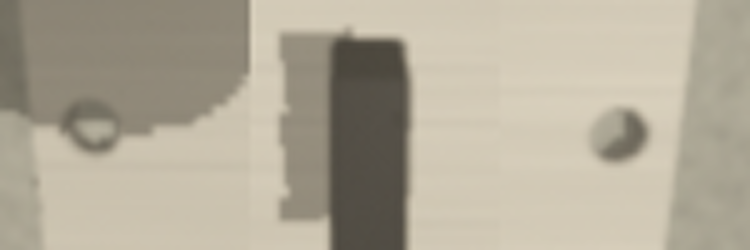

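View pics/c3.png

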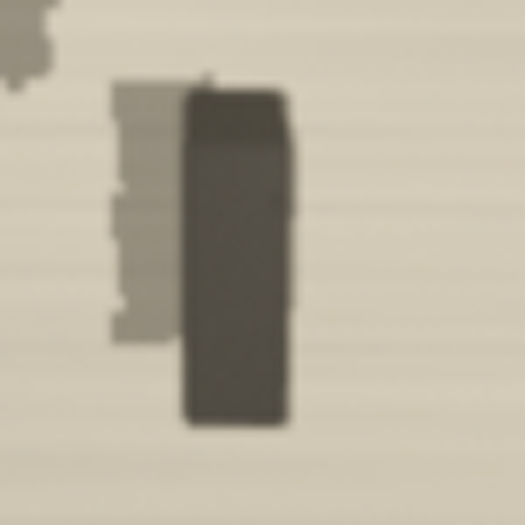

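Run:
```python
from h import *
s=manip.snapshot("wrist")
a=pt(s,178.2,205.6,.008);b=pt(s,398.6,206.8,.008);m=(a+b)/2
print(a,b,m,np.linalg.norm(a-b),np.degrees(np.arctan2(*(b-a)[1::-1])))
print("handle",pt(s,288.7,216,.042), pt(s,281.1,216,.042)-pt(s,296.3,216,.042),pt(s,288.7,196.1,.042)-pt(s,288.7,235.9,.042))
plan([(m[0],m[1],.1,84),(m[0],m[1],.012,84)])
```

```text
[0.46689803 0.2004596  0.008     ] [0.49192615 0.44028243 0.008     ] [0.47941209 0.32037101 0.008     ] 0.24112527329298242 84.04212951952033
handle [0.47917731 0.32024405 0.042     ] [-0.00147927 -0.0150314   0.        ] [-0.04158769  0.00385368  0.        ]
shift [-28.7   8.9 106.3] turn [-0.3 -0.1  0.2] dist 110
shift [-28.9   9.4 194.3] turn [-0.3 -0.1  0.2] dist 197
```

drive_tool(
  motion=[-29,9,50,-0.3,-0.1,0,40,-29,9,100,-0.3,-0.1,0,40,-29,9,140,-0.3,-0.1,0,40,-29,9,175,-0.3,-0.1,0,40,-29,9,192,-0.3,-0.1,0,40,-29,9,194,-0.3,-0.1,0,40,-29,9,194,-0.3,-0.1,0,10,-29,9,194,-0.3,-0.1,0,10],
  force=100,
)

```text
t: 14.35
tcp_pos: [0.4804, 0.3202, 0.0139]
tool_rot: [0.05, 0.999, 0.0, 0.001]
force: [-0.4, -0.5, 3.5]
finger_gap: 0.167
```

drive_tool(
  motion=[0,0,0,0,0,0,10,0,0,0,0,0,0,10,0,0,0,0,0,0,10],
)

```text
t: 14.72
tcp_pos: [0.4802, 0.3202, 0.0139]
tool_rot: [0.05, 0.999, 0.0, 0.001]
force: [-0.3, 0.0, -2.0]
finger_gap: 0.165
```

Run:
```python
from h import *
where()
s=manip.snapshot("wrist"); save(s,"w8")
```

```text
t 14.72 tcp [480.2 320.2  13.9] jawyaw 84.3 tilt [0.1 0. ] F [-0.3  0.  -2. ] gap 14.1 q6 -1.08
```

View pics/w8.png

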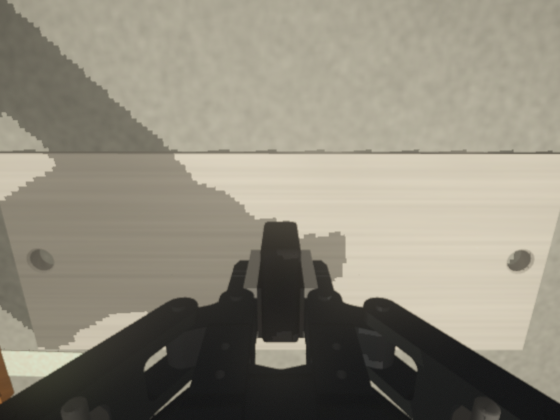

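Run:
```python
from h import *
s=manip.snapshot("wrist")
a=pt(s,40.5,259.5,.008);b=pt(s,519.5,260,.008);m=(a+b)/2
st=manip.sense()
print(a,b,m,np.linalg.norm(a-b),np.degrees(np.arctan2(*(b-a)[1::-1])))
print("in tool",R.from_quat(st["tool_rot"]).inv().apply(m-st["tcp_pos"])*1000)
```

```text
[0.46585143 0.2020692  0.008     ] [0.49009508 0.44040649 0.008     ] [0.47797326 0.32123785 0.008     ] 0.2395671429146834 84.19185538118965
in tool [2.30450326 0.7357528  5.949607  ]
```

drive_tool(
  motion=[0,0,-10,0,0,0,10,0,0,-30,0,0,0,10,0,0,-60,0,0,0,10,0,0,-90,0,0,0,10,0,0,-115,0,0,0,10,0,0,-115,0,0,0,10],
)

```text
t: 15.58
tcp_pos: [0.4814, 0.3209, 0.1312]
tool_rot: [0.05, 0.999, 0.001, 0.003]
force: [0.2, -0.5, -4.1]
finger_gap: 0.171
```

Run:
```python
from h import *
where()
s=manip.snapshot("wrist"); save(s,"w9")
plan([(.487,.0218,.13,84.5)])
```

```text
t 15.57 tcp [481.4 320.9 131.2] jawyaw 84.3 tilt [0.4 0.1] F [ 0.2 -0.5 -4.1] gap 14.6 q6 -1.08
shift [ -36.6 -296.4   -0.6] turn [ 0.1  0.2 -0.2] dist 299
```

View pics/w9.png

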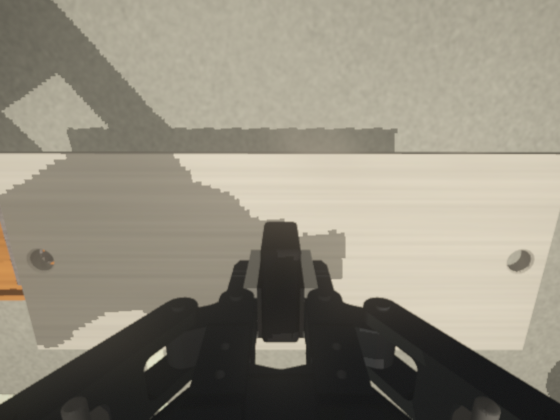

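drive_tool(
  motion=[-5,-40,0,0,0,0,10,-10,-90,0,0,0,0,10,-17,-140,0,0,0,0,10,-24,-190,0,0,0,0,10,-30,-245,0,0,0,0,10,-36,-285,0,0,0,0,10,-37,-297,0,0,0,0,10,-37,-297,0,0,0,0,10],
)

```text
t: 16.62
tcp_pos: [0.4867, 0.0208, 0.1286]
tool_rot: [0.051, 0.999, 0.001, 0.001]
force: [-0.2, -0.6, -5.5]
finger_gap: 0.166
```

Run:
```python
from h import *
where()
s=manip.snapshot("wrist"); save(s,"w10")
t=manip.snapshot("side"); save(t,"s10",(200,170,320,280),6)
plan([(.4878,.0213,.12,84.4)])
```

```text
t 16.62 tcp [486.7  20.8 128.6] jawyaw 84.1 tilt [0.1 0.1] F [-0.2 -0.6 -5.5] gap 14.1 q6 -1.66
shift [-1.2 -0.8  8.9] turn [ 0.1  0.1 -0.1] dist 9
```

View pics/w10.png

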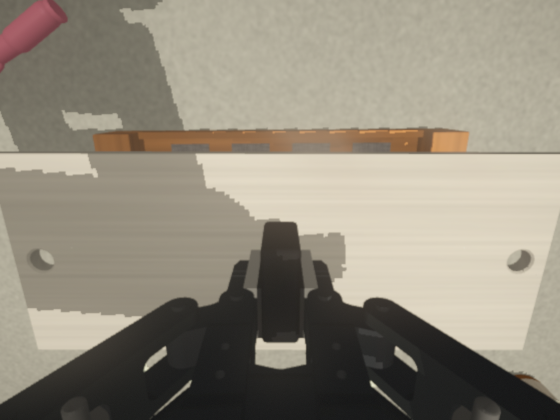

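View pics/s10.png

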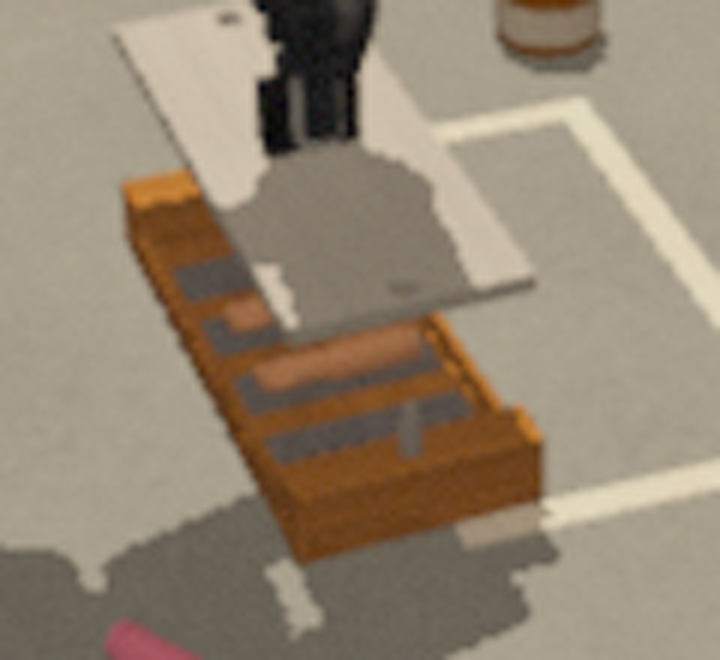

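drive_tool(
  motion=[-1.2,-0.8,15,0,0,-0.3,10,-1.2,-0.8,30,0,0,-0.3,10,-1.2,-0.8,42,0,0,-0.3,10,-1.2,-0.8,45,0,0,-0.3,10,-1.2,-0.8,45,0,0,-0.3,10],
)

```text
t: 17.35
tcp_pos: [0.4878, 0.0216, 0.0836]
tool_rot: [0.047, 0.999, 0.001, 0.001]
force: [-0.5, -0.4, -4.4]
finger_gap: 0.166
```

Run:
```python
from h import *
where()
s=manip.snapshot("wrist"); save(s,"w11")
im=np.hstack([s["color"][235:285,15:75],s["color"][235:285,490:550]])[:,:,::-1]
cv2.imwrite("pics/c11.png",cv2.resize(im,None,fx=6,fy=6,interpolation=cv2.INTER_CUBIC))
t=manip.snapshot("side"); save(t,"s11",(200,170,320,280),6)
```

```text
t 17.35 tcp [487.8  21.6  83.6] jawyaw 84.6 tilt [0.1 0.1] F [-0.5 -0.4 -4.4] gap 14.2 q6 -1.67
```

View pics/c11.png

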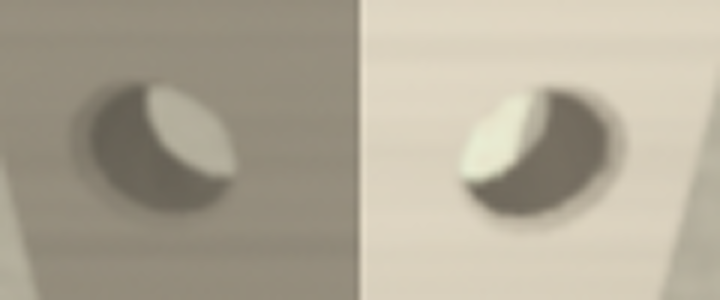

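View pics/s11.png

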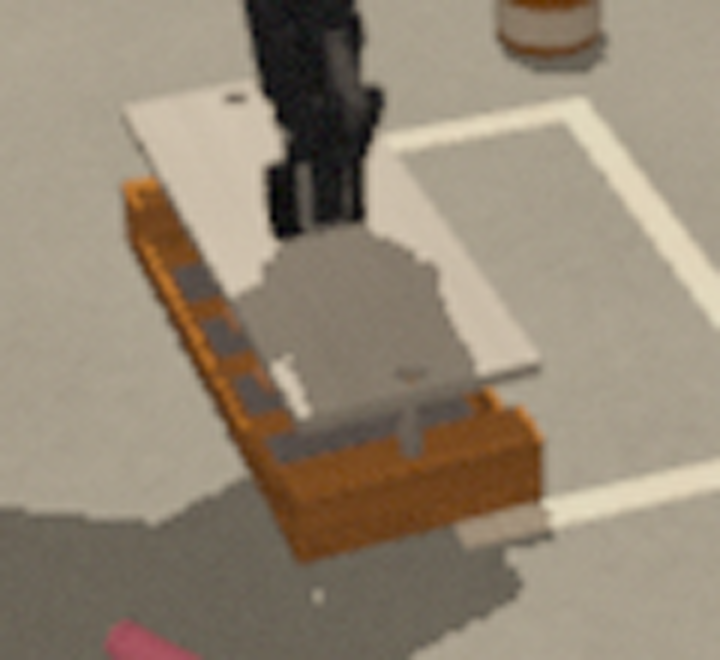

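Run:
```python
from h import *
t=manip.snapshot("side")
print("hole near",pt(t,268.5,232.3,.0777),"pin near",pt(t,268.3,237.4,.062))
print("hole far",pt(t,239.3,186.3,.0777))
im=cv2.imread("pics/side0.png")[180:280,200:300]
cv2.imwrite("pics/c12.png",cv2.resize(im,None,fx=7,fy=7,interpolation=cv2.INTER_CUBIC))
```

```text
hole near [ 0.47346825 -0.10485127  0.0777    ] pin near [ 0.47247743 -0.10494922  0.062     ]
hole far [0.4967202  0.13586365 0.0777    ]
```

View pics/c12.png

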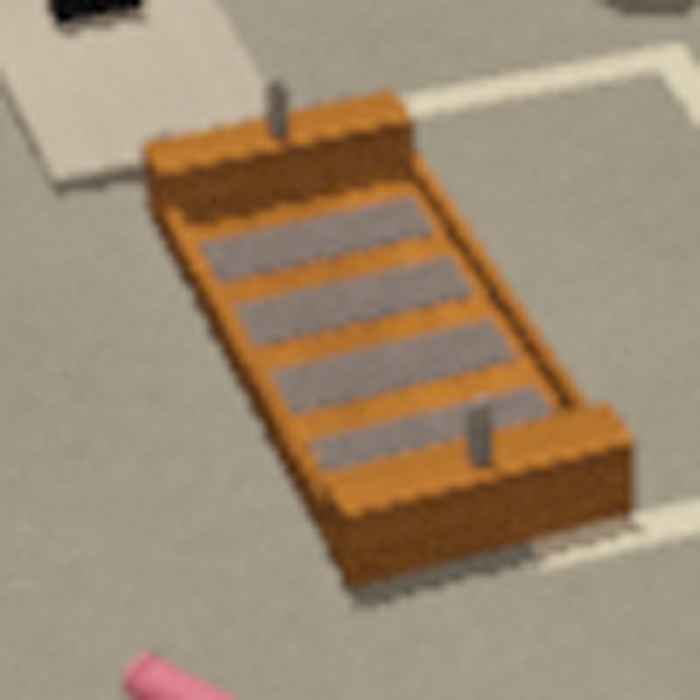

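drive_tool(
  motion=[0,0,4,0,0,0,10,0,0,8,0,0,0,10,0,0,12,0,0,0,10,0,0,15,0,0,0,10,0,0,15,0,0,0,10],
)

```text
t: 18.12
tcp_pos: [0.4881, 0.0213, 0.069]
tool_rot: [0.047, 0.999, 0.001, 0.001]
force: [0.4, -0.2, -4.1]
finger_gap: 0.168
```

Run:
```python
from h import *
where()
s=manip.snapshot("wrist"); 
im=np.hstack([s["color"][235:285,15:75],s["color"][235:285,490:550]])[:,:,::-1]
cv2.imwrite("pics/c13.png",cv2.resize(im,None,fx=6,fy=6,interpolation=cv2.INTER_CUBIC))
```

```text
t 18.12 tcp [488.1  21.3  69. ] jawyaw 84.6 tilt [0.1 0.1] F [ 0.4 -0.2 -4.1] gap 14.3 q6 -1.67
```

View pics/c13.png

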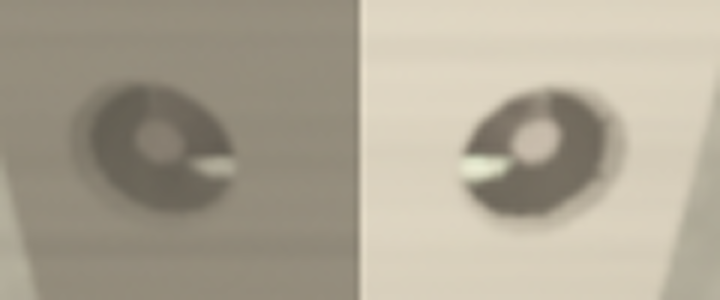

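Both pin tips show inside the holes, at (160,141) and (536,141) in the crop and about 0.7 mm off centre toward the base. I'll shift 0.7 mm and lower it.

drive_tool(
  motion=[0.7,0,4,0,0,0,10,0.7,0,8,0,0,0,10,0.7,0,12,0,0,0,10,0.7,0,15,0,0,0,10,0.7,0,17,0,0,0,10,0.7,0,17,0,0,0,10],
)

```text
t: 18.92
tcp_pos: [0.4875, 0.0214, 0.0519]
tool_rot: [0.047, 0.999, 0.001, 0.001]
force: [-0.2, 0.6, -4.2]
finger_gap: 0.169
```

Run:
```python
from h import *
where()
```

```text
t 18.93 tcp [487.5  21.4  51.9] jawyaw 84.6 tilt [0.1 0.1] F [-0.2  0.6 -4.2] gap 14.4 q6 -1.67
```

drive_tool(
  motion=[0,0,1,0,0,0,10,0,0,2,0,0,0,10,0,0,2.5,0,0,0,10,0,0,2.5,0,0,0,10],
)

```text
t: 19.42
tcp_pos: [0.4876, 0.0214, 0.0499]
tool_rot: [0.047, 0.999, 0.001, 0.001]
force: [-1.1, 0.9, 2.3]
finger_gap: 0.168
```

Run:
```python
from h import *
where()
s=manip.snapshot("wrist"); save(s,"w14")
```

```text
t 19.43 tcp [487.6  21.4  49.9] jawyaw 84.6 tilt [0.2 0.1] F [-1.1  0.9  2.3] gap 14.3 q6 -1.67
```

View pics/w14.png

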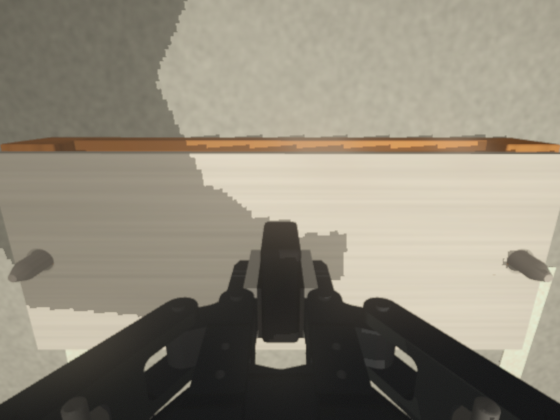

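The cover is home: TCP z is 49.9 mm as predicted, both pins stand through the plate at (30,265) and (528,265), and contact is felt. I'll release it.

drive_tool(
  motion=[0,0,0,0,0,0,40,0,0,0,0,0,0,40,0,0,0,0,0,0,40,0,0,-30,0,0,0,40,0,0,-90,0,0,0,40,20,0,-150,0,0,0,40,60,0,-170,0,0,0,40,60,0,-170,0,0,0,40],
)

```text
t: 20.48
tcp_pos: [0.4251, 0.0274, 0.2212]
tool_rot: [0.047, 0.999, 0.001, 0.002]
force: [-0.3, -0.6, -0.2]
finger_gap: 0.47
```

Run:
```python
from h import *
where()
s=manip.snapshot("wrist"); save(s,"w15"); t=manip.snapshot("top"); save(t,"t15",(120,110,440,310),2.5)
s=manip.snapshot("side"); save(s,"s15",(200,170,360,280),5)
```

```text
t 20.48 tcp [425.1  27.4 221.2] jawyaw 84.6 tilt [0.2 0.1] F [-0.3 -0.6 -0.2] gap 40.1 q6 -1.68
```

View pics/w15.png

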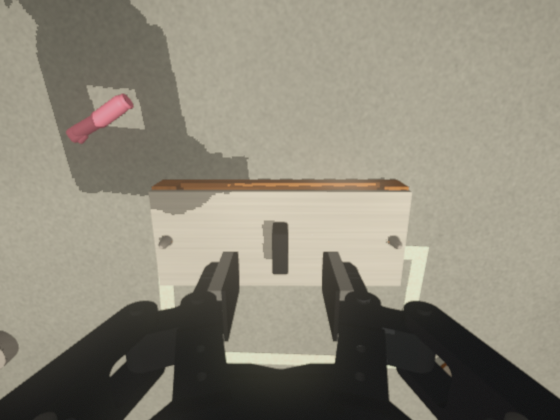

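View pics/s15.png

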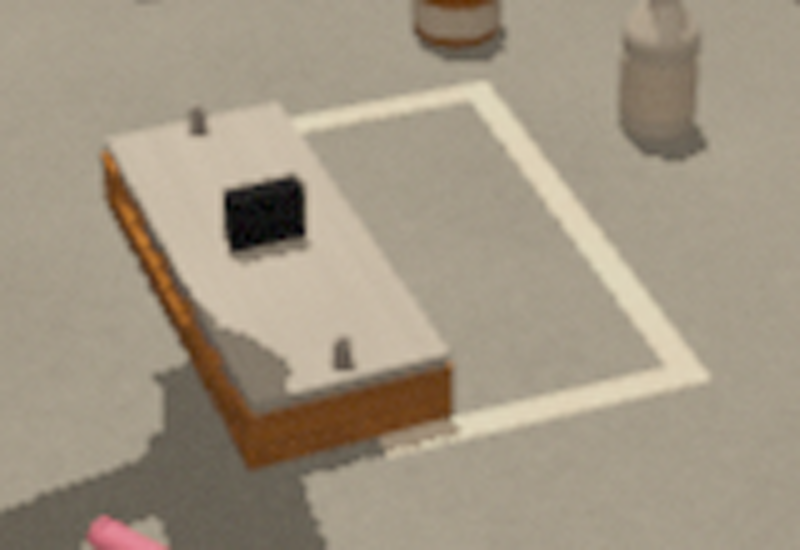

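View pics/t15.png

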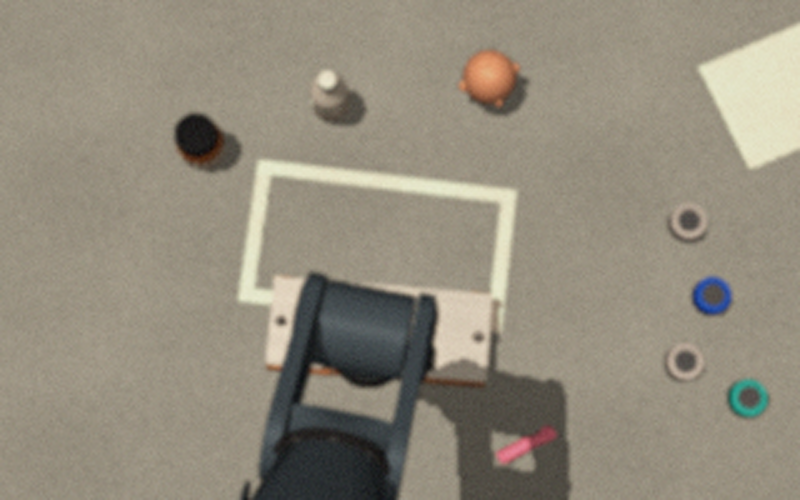

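Run:
```python
from h import *
t=manip.snapshot("top"); s=manip.snapshot("side")
g=lambda u,v:pt(t,200+u/5,160+v/5,0)[:2]*1000
G=lambda u,v:pt(s,200+u/5,170+v/5,0)[:2]*1000
def cen(TL,TR,w,half):
    yv=(TL-TR)/np.linalg.norm(TL-TR); xv=np.array([yv[1],-yv[0]])
    print("len",np.linalg.norm(TL-TR),"yaw",np.degrees(np.arctan2(yv[1],yv[0])),"c",(TL+TR)/2-xv*half)
TL,TR,BL=g(115,70),g(633,130),g(77,352)
print("BL-TL",np.linalg.norm(TL-BL)); cen(TL,TR,332,92)
a,b,c=g(143,100),g(605,152),g(108,325); print(np.linalg.norm(a-c)); cen(a,b,296,74)
cen(G(490,82),G(708,377),332,92); cen(G(470,103),G(663,365),296,74)
# jig: pin tips in side
for u,v in((197,108),(344,338)): print("pin",pt(s,200+u/5,170+v/5,.061)*1000)
p=[pt(t,120+u/2.5,110+v/2.5,.061)*1000 for u,v in((281,320),(479,336))]; print(p)
```

```text
BL-TL 183.4677658272976
len 333.1194557524845 yaw 82.38758180334496 c [597.41142381  23.58232065]
146.7451345197395
len 296.4754421471055 yaw 82.58985835013956 c [598.18641031  21.06706485]
len 325.1233153245775 yaw 81.85234632790831 c [597.16710219  18.29940532]
len 287.6943541532773 yaw 82.44265689825808 c [595.09180378  16.73504348]
pin [495.18257762 133.9142173   61.        ]
pin [ 473.78590193 -105.10900044   61.        ]
[array([495.58961607, 140.72904564,  61.        ]), array([472.74982614, -97.88938711,  61.        ])]
```

Run:
```python
from h import *
where()
plan([(.400,.030,.12,84.5),(.400,.030,.004,84.5)])
```

```text
t 20.73 tcp [428.1  26.6 219.1] jawyaw 84.6 tilt [0.1 0.1] F [-0.5  0.2  0.3] gap 40.4 q6 -1.68
shift [28.5  0.5 99. ] turn [0.1 0.1 0.1] dist 103
shift [ 28.7   0.3 215. ] turn [0.1 0.1 0.1] dist 217
```

drive_tool(
  motion=[28,0,20,0,0,0,60,28,0,70,0,0,0,60,28,0,120,0,0,0,60,28,0,165,0,0,0,60,28,0,200,0,0,0,60,28,0,215,0,0,0,60,28,0,215,0,0,0,60],
)

```text
t: 21.6
tcp_pos: [0.4004, 0.0296, 0.002]
tool_rot: [0.047, 0.999, 0.001, -0.001]
force: [0.2, 0.2, -0.1]
finger_gap: 0.702
```

Run:
```python
from h import *
where()
s=manip.snapshot("side"); save(s,"s16",(180,130,360,280),4.4)
plan([(.4186,.0282,.004,84.5),(.45,.030,.004,84.),(.49,.031,.004,83.3)])
```

```text
t 21.6 tcp [400.4  29.6   2. ] jawyaw 84.6 tilt [-0.1  0.1] F [ 0.2  0.2 -0.1] gap 59.9 q6 -1.69
shift [-17.9   0.3  -1.1] turn [ 0.1 -0.   0.1] dist 18
shift [-49.    5.1  -1.1] turn [ 0.1 -0.   0.6] dist 49
shift [-88.8   9.9  -1.1] turn [ 0.1 -0.   1.3] dist 89
```

View pics/s16.png

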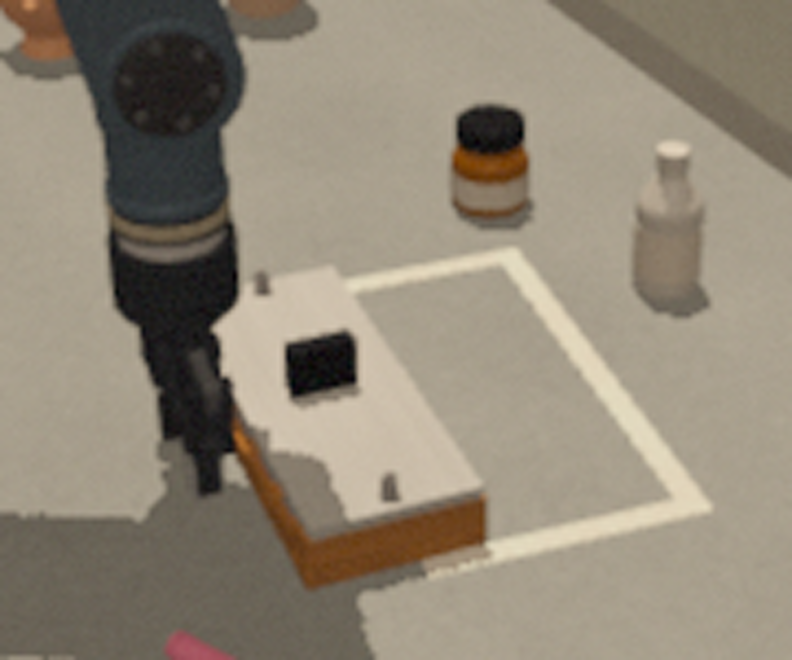

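drive_tool(
  motion=[-9,0,-1,0,0,0,60,-17,1,-1,0,0,0,60,-23,1,-1,0,0,0,60,-29,2,-1,0,0,0,60,-35,3,-1,0,0,0.3,60,-41,4,-1,0,0,0.6,60,-47,5,-1,0,0,0.6,60,-49,5,-1,0,0,0.6,60],
)

```text
t: 22.65
tcp_pos: [0.44, 0.032, 0.0044]
tool_rot: [0.052, 0.999, 0.002, -0.01]
force: [-15.2, 0.3, 11.2]
finger_gap: 0.705
```

Run:
```python
from h import *
where()
s=manip.snapshot("side"); save(s,"s17",(180,130,360,280),4.4)
plan([(.49,.031,.004,83.3),(.529,.032,.004,82.5)])
```

```text
t 22.65 tcp [440.   32.    4.4] jawyaw 84.0 tilt [-1.2  0.3] F [-15.2   0.3  11.2] gap 60.2 q6 -1.65
shift [-49.7   4.2  -0.5] turn [ 0.2 -1.2  0.7] dist 50
shift [-88.4   9.3  -1.3] turn [ 0.2 -1.2  1.5] dist 89
```

View pics/s17.png

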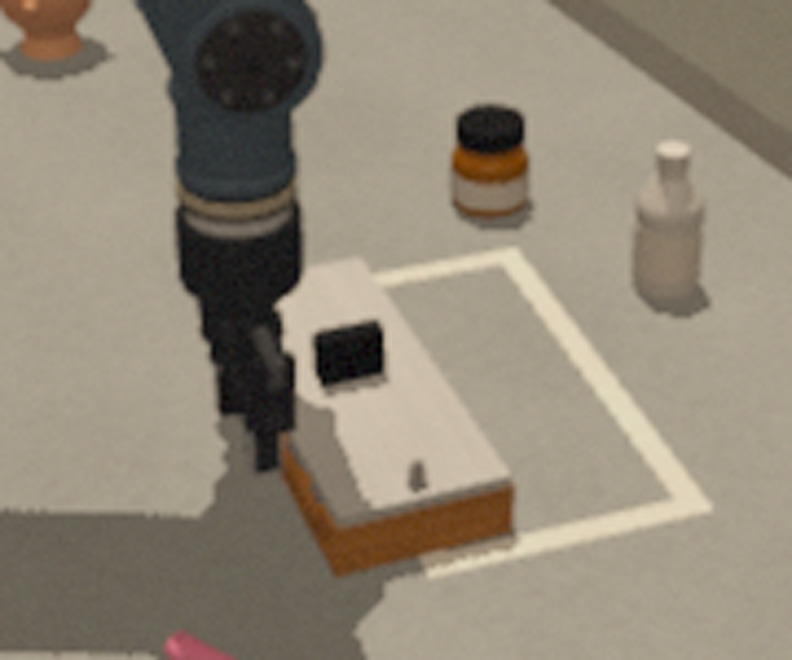

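drive_tool(
  motion=[-16,0,-1,0,0,0,60,-23,1,-1,0,-0.6,0.2,60,-30,2,-1,0,-0.6,0.4,60,-37,3,-1,0,-0.6,0.6,60,-44,4,-1,0,-0.6,0.8,60,-51,5,-1,0,-0.6,0.8,60,-56,5,-1,0,-0.6,1,60,-56,5,-1,0,-0.6,1,60],
)

```text
t: 23.7
tcp_pos: [0.4871, 0.033, 0.0048]
tool_rot: [0.06, 0.998, 0.003, -0.014]
force: [-14.1, 1.0, 11.9]
finger_gap: 0.705
```

Run:
```python
from h import *
where()
s=manip.snapshot("side"); save(s,"s18",(180,130,360,280),4.4); s=manip.snapshot("top"); save(s,"t18",(180,150,360,280),4.4)
plan([(.529,.032,.004,82.5)])
```

```text
t 23.7 tcp [487.1  33.    4.8] jawyaw 83.1 tilt [-1.6  0.4] F [-14.1   1.   11.9] gap 60.2 q6 -1.62
shift [-41.7   4.1  -0.4] turn [ 0.2 -1.7  0.6] dist 42
```

View pics/s18.png

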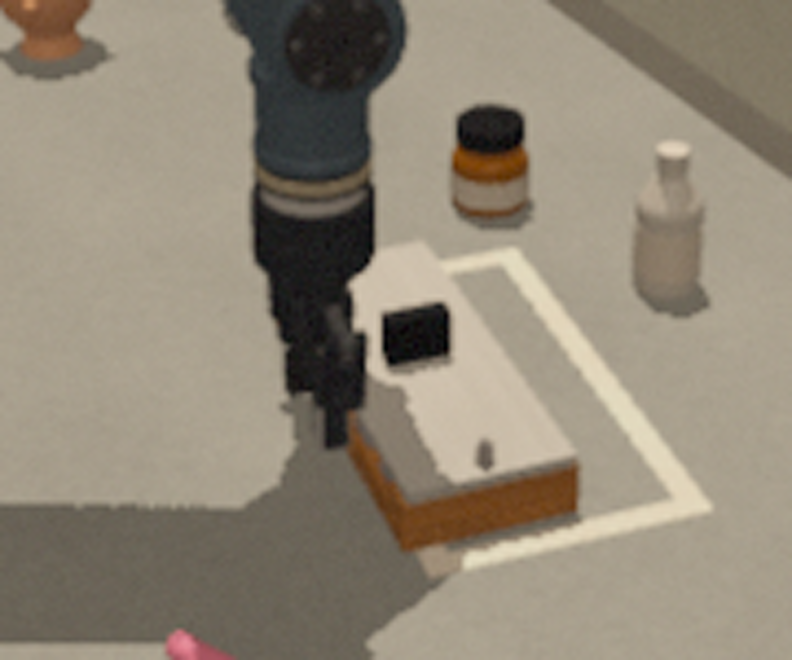

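View pics/t18.png

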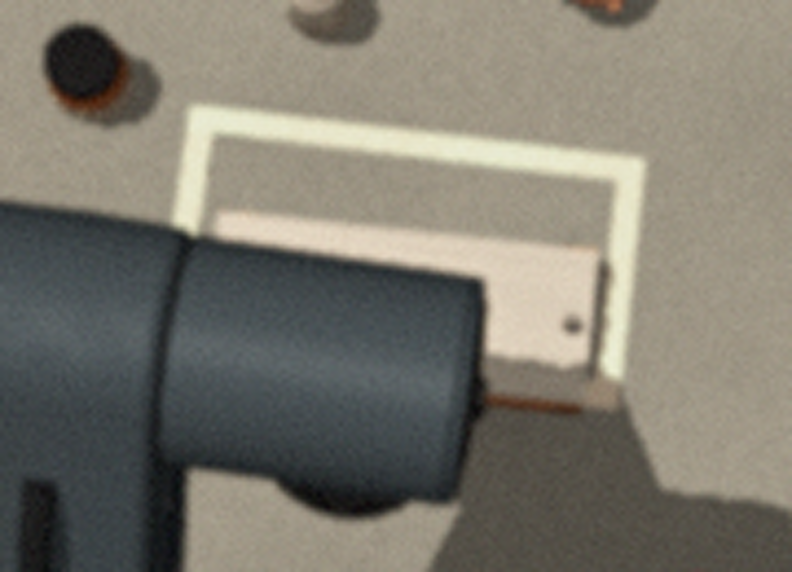

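drive_tool(
  motion=[-14,1,-1,0,-0.8,0,60,-20,2,-1,0,-0.8,0.2,60,-26,2,-1,0,-0.8,0.4,60,-32,3,-1,0,-0.8,0.6,60,-38,4,-1,0,-0.8,0.6,60,-44,4,-1,0,-0.8,0.6,60,-49,5,-1,0,-0.8,0.6,60,-49,5,-1,0,-0.8,0.6,60],
)

```text
t: 24.8
tcp_pos: [0.528, 0.0336, 0.0048]
tool_rot: [0.065, 0.998, 0.003, -0.016]
force: [-13.5, 0.7, 10.0]
finger_gap: 0.703
```

Run:
```python
from h import *
where()
plan([(.529,.032,.004,82.5)])
```

```text
t 24.8 tcp [528.   33.6   4.8] jawyaw 82.5 tilt [-1.8  0.5] F [-13.5   0.7  10. ] gap 60.1 q6 -1.59
shift [-1.3 -1.5  0.7] turn [ 0.2 -1.9 -0. ] dist 2
```

Now I'll back off, rise, and measure.

drive_tool(
  motion=[20,0,0,0,0,0,60,50,0,0,0,0,0,60,70,0,-40,0,-1.8,0,60,90,-30,-100,0,-1.8,0,60,90,-80,-160,0,-1.8,0,60,90,-140,-215,0,-1.8,0,60,90,-200,-225,0,-1.8,0,60,90,-250,-225,0,-1.8,0,60],
)

```text
t: 25.8
tcp_pos: [0.4174, -0.1866, 0.2314]
tool_rot: [0.065, 0.998, -0.0, 0.003]
force: [0.5, 0.1, 0.2]
finger_gap: 0.705
```

Run:
```python
from h import *
where()
s=manip.snapshot("side"); save(s,"s19",(180,110,380,270),4); t=manip.snapshot("top"); save(t,"t19",(190,150,350,270),5)
w=manip.snapshot("wrist"); save(w,"w19")
```

```text
t 25.8 tcp [ 417.4 -186.6  231.4] jawyaw 82.5 tilt [ 0.4 -0.1] F [0.5 0.1 0.2] gap 60.2 q6 -2.11
```

View pics/t19.png

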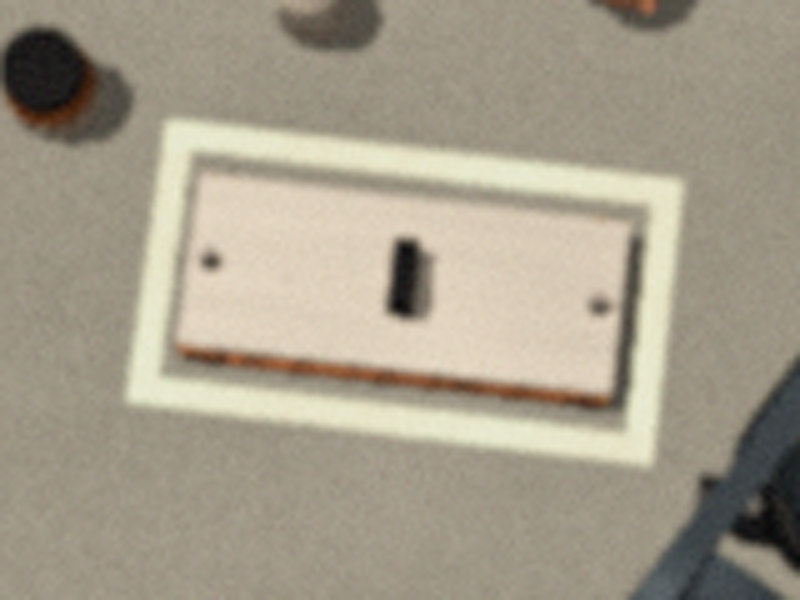

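View pics/s19.png

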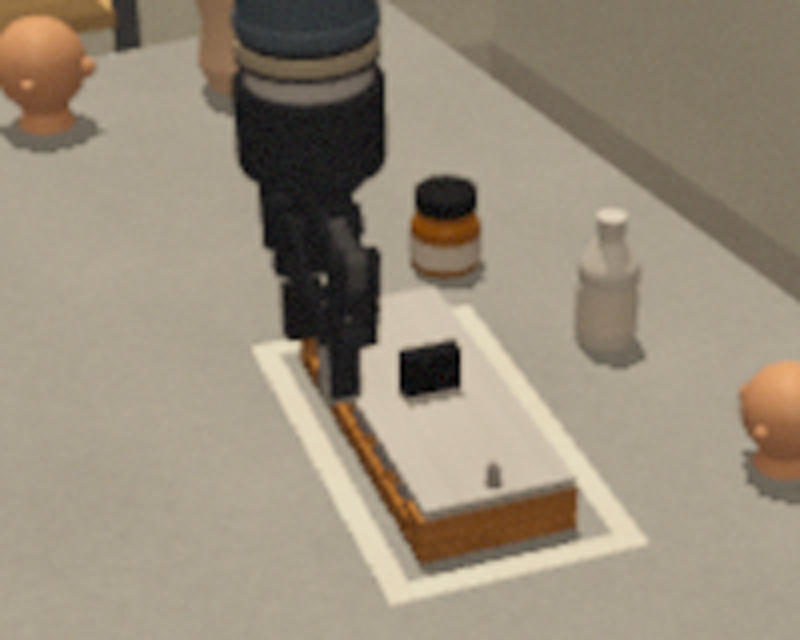

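View pics/w19.png

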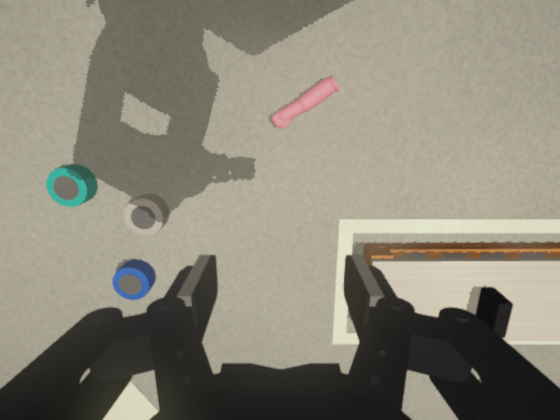

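Run:
```python
from h import *
t=manip.snapshot("top"); g=lambda u,v,z:pt(t,190+u/5,150+v/5,z)[:2]*1000
C=np.array([g(*c,0) for c in((165,118),(685,180),(655,467),(127,405))]); c=C.mean(0)
d=C[0]-C[1]; p=g(210,261,.061);q=g(600,304,.061)
print("outline",c,np.degrees(np.arctan2(d[1],d[0])),np.linalg.norm(d)); print("jig",(p+q)/2,np.degrees(np.arctan2(*(p-q)[::-1])),np.linalg.norm(p-q), "diff",(p+q)/2-c)
H=hsv(t)
w=manip.snapshot("wrist"); print("weight1 wrist",pt(w,143,215,.024))
save(t,"t20",(370,180,440,290),6)
```

```text
outline [597.02754254  22.54994931] 82.18985981985887 334.5664665904586
jig [590.79246154  23.29918121] 82.77257152541817 239.4833330995212 diff [-6.235081   0.7492319]
weight1 wrist [ 0.43727169 -0.34265045  0.024     ]
```

View pics/t20.png

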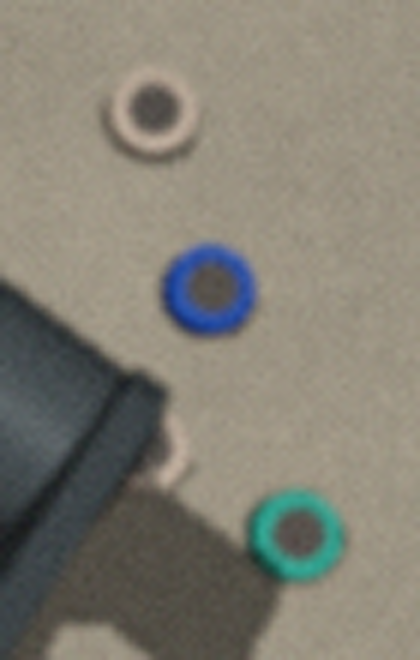

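The jig sits 6 mm and 0.6° off the outline's centre, well within limits, so I'm leaving it. Next I'll get the grey weight beside turquoise, at (143,215) in the wrist picture. Blue (134,280) and turquoise (71,187) are decoys.

Run:
```python
from h import *
plan([(.445,-.345,.22,37),(.445,-.345,.22,-8)])
```

```text
shift [ -50.1 -155.9    8. ] turn [ 0.2 -0.1 45.4] dist 164
shift [ -50.1 -155.9    8. ] turn [  0.2   0.2 -89.6] dist 164
```

drive_tool(
  motion=[-20,-40,4,0,0,10,60,-35,-80,4,0,0,20,62,-50,-120,8,0,0,30,65,-50,-156,8,0,0,40,65,-50,-156,8,0,0,50,65,-50,-156,8,0,0,60,65,-50,-156,8,0,0,70,65,-50,-156,8,0,0,80,65],
)

```text
t: 27.05
tcp_pos: [0.4456, -0.3427, 0.2194]
tool_rot: [0.693, 0.721, 0.002, -0.002]
force: [-0.4, 0.0, -0.3]
finger_gap: 0.764
```

drive_tool(
  motion=[0,0,0,0,0,10,65,0,0,0,0,0,10,65,0,0,0,0,0,10,65],
)

```text
t: 27.42
tcp_pos: [0.4461, -0.3415, 0.2192]
tool_rot: [0.752, 0.659, 0.002, -0.002]
force: [-0.3, 0.3, 0.3]
finger_gap: 0.761
```

Run:
```python
from h import *
where()
w=manip.snapshot("wrist"); save(w,"w21")
```

```text
t 27.43 tcp [ 446.1 -341.5  219.2] jawyaw -7.5 tilt [-0.   0.3] F [-0.3  0.3  0.3] gap 65.0 q6 -0.73
```

View pics/w21.png

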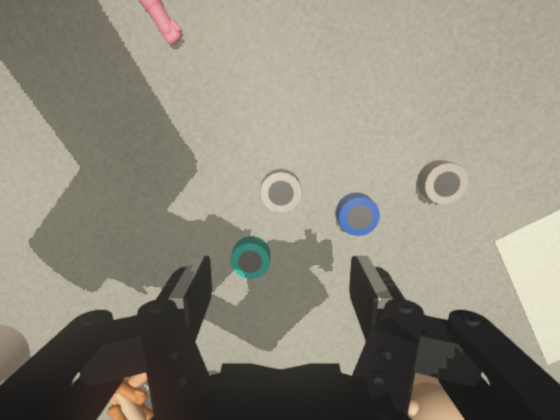

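Run:
```python
from h import *
w=manip.snapshot("wrist"); c=w["color"]
im=np.hstack([c[165:220,250:310],c[155:210,415:475]])[:,:,::-1]
cv2.imwrite("pics/c22.png",cv2.resize(im,None,fx=6,fy=6,interpolation=cv2.INTER_CUBIC))
g=cv2.medianBlur(cv2.cvtColor(c,cv2.COLOR_RGB2GRAY),3)
cir=cv2.HoughCircles(g,cv2.HOUGH_GRADIENT,1,30,param1=100,param2=20,minRadius=15,maxRadius=26)
for u,v,r in cir[0][:6]:
    if v<260: print(u,v,r,pt(w,u,v,.024), np.linalg.norm(pt(w,u+r,v,.024)-pt(w,u-r,v,.024)))
```

```text
280.5 191.5 20.4 [ 0.44398359 -0.35222423  0.024     ] 0.04362834922931543
357.5 213.5 21.4 [ 0.52404732 -0.38773366  0.024     ] 0.04669246116506699
250.5 255.5 19.6 [ 0.40041912 -0.42204108  0.024     ] 0.04452685521754024
448.5 185.5 23.1 [ 0.62192014 -0.36905741  0.024     ] 0.04910283855195427
```

View pics/c22.png

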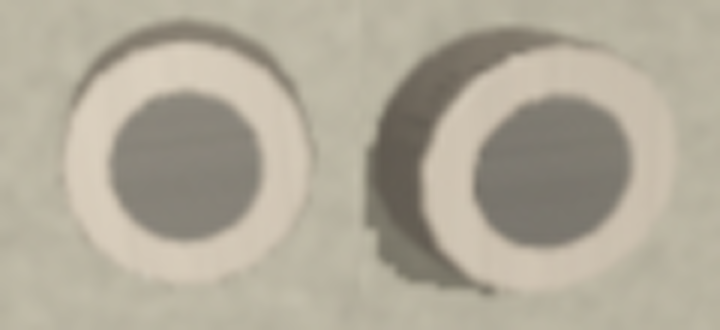

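Run:
```python
from h import *
w=manip.snapshot("wrist"); a=pt(w,281,192.2,.024); print(a,pt(w,446.7,183,.024))
plan([(a[0],a[1],.002,-7.5)])
```

```text
[ 0.44432316 -0.35337744  0.024     ] [ 0.61991758 -0.36653652  0.024     ]
shift [-1.230e+01  2.000e-01  2.173e+02] turn [-0.1 -0.3 -0.1] dist 218
```

drive_tool(
  motion=[-12,0,50,0,-0.3,0,68,-12,0,105,0,-0.3,0,68,-12,0,155,0,-0.3,0,68,-12,0,190,0,-0.3,0,68,-12,0,212,0,-0.3,0,68,-12,0,216,0,-0.3,0,68,-12,0,216,0,-0.3,0,68,-12,0,216,0,-0.3,0,40],
  force=80,
)

```text
t: 28.58
tcp_pos: [0.4448, -0.3538, 0.0045]
tool_rot: [0.753, 0.659, -0.0, 0.001]
force: [0.1, -0.3, 0.5]
finger_gap: 0.601
```

drive_tool(
  motion=[0,0,0,0,0,0,40,0,0,0,0,0,0,40,0,0,0,0,0,0,40,0,0,0,0,0,0,40],
)

```text
t: 29.08
tcp_pos: [0.4452, -0.3542, 0.0054]
tool_rot: [0.752, 0.659, -0.0, 0.002]
force: [-0.2, 0.3, 6.3]
finger_gap: 0.511
```

Run:
```python
from h import *
where()
w=manip.snapshot("wrist"); save(w,"w23")
```

```text
t 29.07 tcp [ 445.2 -354.2    5.4] jawyaw -7.6 tilt [ 0.1 -0.2] F [-0.2  0.3  6.3] gap 43.6 q6 -0.73
```

View pics/w23.png

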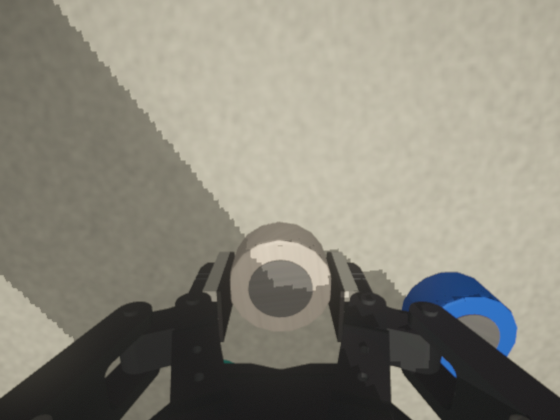

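Run:
```python
from h import *
plan([(.585,-.038,.15,-7.2),(.585,-.038,.051,-7.2)])
```

```text
shift [ 331.6   97.  -145.4] turn [ 0.1  0.2 -0.4] dist 375
shift [331.9  96.8 -46.4] turn [ 0.1  0.2 -0.4] dist 349
```

drive_tool(
  motion=[0,0,-20,0,0,0,40,0,0,-70,0,0,0,40,0,0,-125,0,0,0,40,0,0,-145,0,0,0,40,0,0,-145,0,0,0,40],
)

```text
t: 29.75
tcp_pos: [0.4455, -0.3543, 0.1516]
tool_rot: [0.752, 0.659, -0.0, 0.003]
force: [0.0, -0.7, -3.2]
finger_gap: 0.509
```

Run:
```python
from h import *
where()
plan([(.585,-.038,.15,-7.2)])
```

```text
t 29.75 tcp [ 445.5 -354.3  151.6] jawyaw -7.6 tilt [ 0.2 -0.3] F [ 0.  -0.7 -3.2] gap 43.5 q6 -0.73
shift [332.   96.4   0.4] turn [ 0.2  0.3 -0.4] dist 346
```

drive_tool(
  motion=[50,15,0,0,0,0,40,100,30,0,0,0,0,40,150,45,0,0,0,0,40,205,60,0,0,0,0,40,260,76,0,0,0,0,40,310,91,0,0.2,0.3,0,40,332,96,0,0.2,0.3,-0.4,40,332,96,0,0.2,0.3,-0.4,40],
)

```text
t: 30.75
tcp_pos: [0.5834, -0.0357, 0.1479]
tool_rot: [0.749, 0.663, -0.001, -0.002]
force: [-0.3, -0.7, -3.6]
finger_gap: 0.508
```

Run:
```python
from h import *
where()
plan([(.585,-.038,.051,-7.2)])
w=manip.snapshot("wrist"); save(w,"w24"); w=manip.snapshot("side"); save(w,"s24",(180,130,360,280),4.4)
```

```text
t 30.75 tcp [583.4 -35.7 147.9] jawyaw -7.0 tilt [-0.2  0.1] F [-0.3 -0.7 -3.6] gap 43.4 q6 -0.13
shift [-2.2  2.2 96.9] turn [-0.2 -0.1  0.2] dist 97
```

View pics/w24.png

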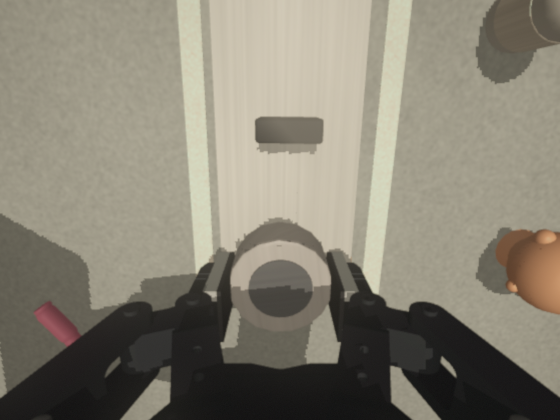

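View pics/s24.png

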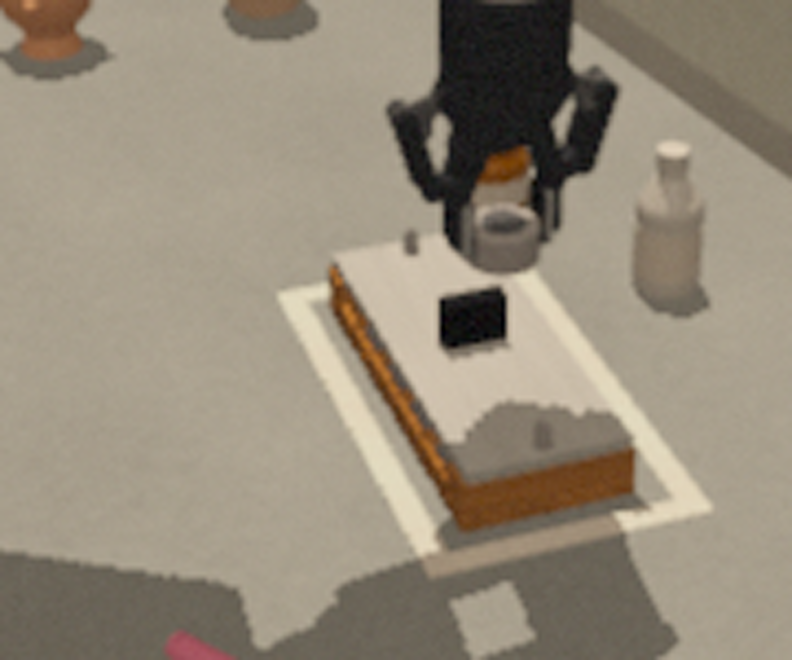

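Run:
```python
from h import *
w=manip.snapshot("wrist"); print(pt(w,289,128,.078),pt(w,289,118,.078),pt(w,289,140,.078))
```

```text
[0.59560537 0.02338482 0.078     ] [0.59632215 0.02948428 0.078     ] [0.59472845 0.01592253 0.078     ]
```

drive_tool(
  motion=[-2,4,30,0,0,0,40,-2,4,60,0,0,0,40,-2,4,80,0,0,0,40,-2,4,90,0,0,0,40,-2,4,95,0,0,0,40,-2,4,97,0,0,0,40,-2,4,97,0,0,0,40],
)

```text
t: 31.78
tcp_pos: [0.5874, -0.0411, 0.0525]
tool_rot: [0.75, 0.661, -0.0, -0.0]
force: [-1.1, 0.1, -2.7]
finger_gap: 0.506
```

Run:
```python
from h import *
where()
```

```text
t 31.77 tcp [587.4 -41.1  52.5] jawyaw -7.2 tilt [-0.1  0. ] F [-1.1  0.1 -2.7] gap 43.2 q6 -0.13
```

drive_tool(
  motion=[0,0,1,0,0,0,40,0,0,2,0,0,0,40,0,0,3,0,0,0,40,0,0,3.5,0,0,0,40,0,0,3.5,0,0,0,40],
)

```text
t: 32.4
tcp_pos: [0.5874, -0.041, 0.0494]
tool_rot: [0.75, 0.661, -0.0, -0.0]
force: [-0.3, 0.9, 0.6]
finger_gap: 0.512
```

Run:
```python
from h import *
where()
```

```text
t 32.4 tcp [587.4 -41.   49.4] jawyaw -7.2 tilt [-0.  0.] F [-0.3  0.9  0.6] gap 43.7 q6 -0.13
```

drive_tool(
  motion=[0,0,0,0,0,0,62,0,0,0,0,0,0,62,0,0,0,0,0,0,62,0,0,0,0,0,0,62,0,0,-30,0,0,0,62,0,0,-80,0,0,0,65,0,0,-140,0,0,0,65,0,0,-160,0,0,0,65],
)

```text
t: 33.4
tcp_pos: [0.5897, -0.0415, 0.2137]
tool_rot: [0.75, 0.661, 0.002, 0.003]
force: [0.6, 0.6, -0.6]
finger_gap: 0.764
```

Run:
```python
from h import *
where()
w=manip.snapshot("wrist"); save(w,"w25"); w=manip.snapshot("side"); save(w,"s25",(180,130,360,280),4.4)
plan([(.62,-.36,.21,-7.2)])
```

```text
t 33.4 tcp [589.7 -41.5 213.7] jawyaw -7.2 tilt [ 0.4 -0.1] F [ 0.6  0.6 -0.6] gap 65.3 q6 -0.13
shift [-312.1   70.5    3.2] turn [ 0.3  0.  -0. ] dist 320
```

View pics/w25.png

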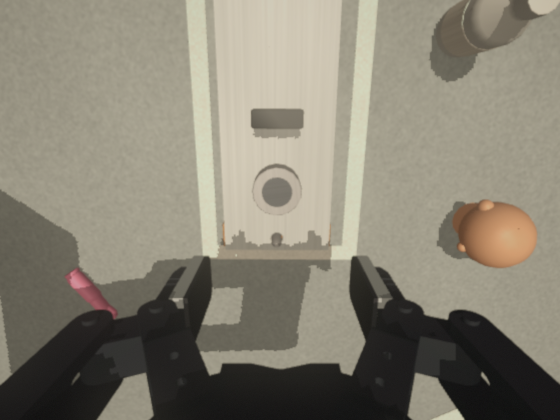

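View pics/s25.png

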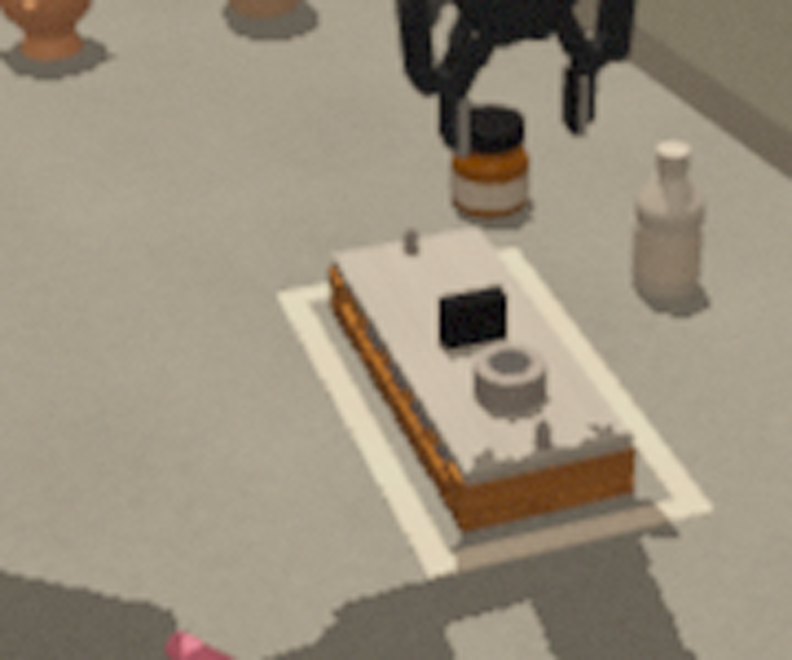

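The first weight sits flat on the cover at wrist px (277,190). Next is the second grey weight, near (620,-367) mm.

drive_tool(
  motion=[-55,12,0,0,0,0,65,-110,25,0,0,0,0,65,-165,37,0,0,0,0,65,-225,50,0,0,0,0,65,-280,64,0,0,0,0,65,-312,70,3,0,0,0,65,-312,70,3,0,0,0,65,-312,70,3,0,0,0,65],
)

```text
t: 34.5
tcp_pos: [0.6187, -0.3584, 0.2083]
tool_rot: [0.75, 0.661, 0.002, 0.0]
force: [0.3, 0.7, 0.7]
finger_gap: 0.766
```

Run:
```python
from h import *
where()
w=manip.snapshot("wrist"); save(w,"w26")
g=cv2.medianBlur(cv2.cvtColor(w["color"],cv2.COLOR_RGB2GRAY),3)
cir=cv2.HoughCircles(g,cv2.HOUGH_GRADIENT,1,30,param1=100,param2=20,minRadius=15,maxRadius=26)
for u,v,r in cir[0][:6]: print(u,v,r,pt(w,u,v,.024), np.linalg.norm(pt(w,u+r,v,.024)-pt(w,u-r,v,.024)))
```

```text
t 34.5 tcp [ 618.7 -358.4  208.3] jawyaw -7.2 tilt [0.2 0.1] F [0.3 0.7 0.7] gap 65.4 q6 -0.56
200.5 221.5 22.5 [ 0.52932666 -0.38872099  0.024     ] 0.04780202392821531
283.5 189.5 20.7 [ 0.62116646 -0.36511578  0.024     ] 0.04276163967210434
92.5 266.5 19.8 [ 0.40020089 -0.4255988   0.024     ] 0.043827634493559094
```

View pics/w26.png

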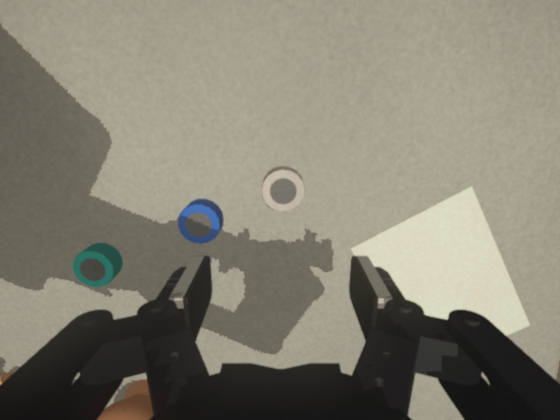

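The grey weight is at (283,190) and the blue decoy at (200,221) stays clear of the fingers.

Run:
```python
from h import *
plan([(.621,-.366,.003,-7.2)])
```

```text
shift [ -8.    2.1 205.9] turn [ 0.2 -0.1  0. ] dist 206
```

drive_tool(
  motion=[-8,2,50,0,0,0,68,-8,2,105,0,0,0,68,-8,2,150,0,0,0,68,-8,2,185,0,0,0,68,-8,2,202,0,0,0,68,-8,2,206,0,0,0,68,-8,2,206,0,0,0,68,-8,2,206,0,0,0,40],
  force=80,
)

```text
t: 35.55
tcp_pos: [0.6219, -0.3668, 0.0049]
tool_rot: [0.75, 0.662, 0.002, 0.003]
force: [0.3, -0.5, 0.2]
finger_gap: 0.6
```

drive_tool(
  motion=[0,0,0,0,0,0,40,0,0,0,0,0,0,40,0,0,0,0,0,0,40,0,0,0,0,0,0,40],
)

```text
t: 36.05
tcp_pos: [0.6223, -0.3672, 0.0057]
tool_rot: [0.75, 0.661, 0.002, 0.003]
force: [-0.6, -0.6, 4.7]
finger_gap: 0.509
```

Run:
```python
from h import *
where()
```

```text
t 36.05 tcp [ 622.3 -367.2    5.7] jawyaw -7.2 tilt [ 0.4 -0.1] F [-0.6 -0.6  4.7] gap 43.5 q6 -0.57
```

drive_tool(
  motion=[0,0,-20,0,0,0,40,0,0,-70,0,0,0,40,0,0,-125,0,0,0,40,0,0,-160,0,0,0,40,0,0,-160,0,0,0,40],
)

```text
t: 36.67
tcp_pos: [0.623, -0.3682, 0.1702]
tool_rot: [0.75, 0.661, 0.003, 0.007]
force: [1.2, 1.1, -2.7]
finger_gap: 0.506
```

Run:
```python
from h import *
where()
w=manip.snapshot("wrist"); save(w,"w27")
plan([(.602,.084,.165,-7.2)])
```

```text
t 36.67 tcp [ 623.  -368.2  170.2] jawyaw -7.2 tilt [ 0.8 -0.4] F [ 1.2  1.1 -2.7] gap 43.2 q6 -0.57
shift [ 4.45e+02 -7.56e+01  2.00e-01] turn [0.5 0.1 0. ] dist 451
```

View pics/w27.png

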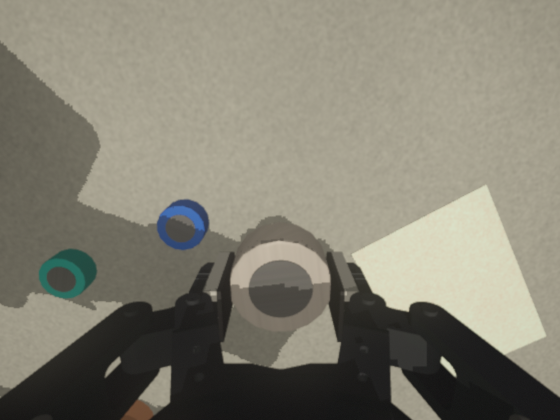

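drive_tool(
  motion=[50,-8,0,0,0,0,40,105,-17,0,0,0,0,40,165,-28,0,0,0,0,40,225,-38,0,0,0,0,40,285,-48,0,0,0,0,40,345,-58,0,0.3,0,0,40,400,-68,0,0.5,0,0,40,435,-73,0,0.5,0,0,40],
)

```text
t: 37.72
tcp_pos: [0.6003, 0.0767, 0.1622]
tool_rot: [0.749, 0.662, -0.003, -0.001]
force: [0.8, 0.1, -3.0]
finger_gap: 0.508
```

drive_tool(
  motion=[0,0,0,0,0,0,40,0,0,0,0,0,0,40],
)

```text
t: 37.98
tcp_pos: [0.5987, 0.0766, 0.16]
tool_rot: [0.749, 0.663, -0.005, -0.003]
force: [0.3, -0.1, -3.6]
finger_gap: 0.509
```

Run:
```python
from h import *
where()
w=manip.snapshot("wrist"); save(w,"w28"); t=manip.snapshot("side"); save(t,"s28",(180,130,360,280),4.4)
plan([(.603,.085,.1,-7.2),(.603,.085,.052,-7.2)])
```

```text
t 37.98 tcp [598.7  76.6 160. ] jawyaw -7.0 tilt [-0.6 -0.1] F [ 0.3 -0.1 -3.6] gap 43.5 q6 0.07
shift [10.   2.4 61. ] turn [-0.5  0.2  0.1] dist 62
shift [ 10.2   2.8 109. ] turn [-0.5  0.2  0.1] dist 109
```

View pics/s28.png

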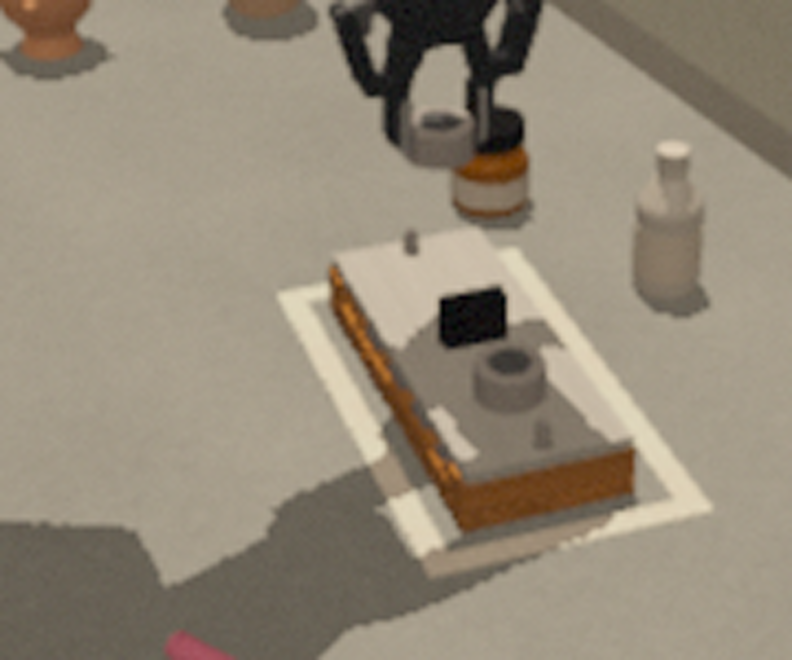

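View pics/w28.png

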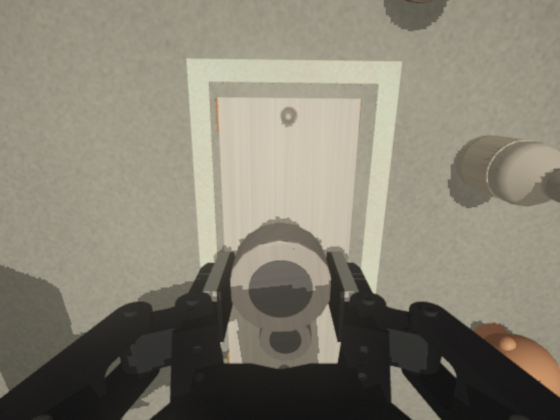

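drive_tool(
  motion=[10,2.5,20,-0.3,0,0,40,10,2.5,50,-0.6,0,0,40,10,2.5,75,-0.7,0,0,40,10,2.5,93,-0.7,0,0,40,10,2.5,103,-0.7,0,0,40,10,2.5,106,-0.7,0,0,40,10,2.5,107,-0.7,0,0,40,10,2.5,107,-0.7,0,0,40],
)

```text
t: 39.08
tcp_pos: [0.6033, 0.085, 0.0547]
tool_rot: [0.75, 0.662, 0.001, 0.003]
force: [-0.3, -0.9, -2.5]
finger_gap: 0.506
```

Run:
```python
from h import *
where()
```

```text
t 39.08 tcp [603.3  85.   54.7] jawyaw -7.1 tilt [ 0.3 -0.2] F [-0.3 -0.9 -2.5] gap 43.2 q6 0.09
```

Expected contact is at TCP z ≈ 49.7 mm.

drive_tool(
  motion=[0,0,2,0,0,0,40,0,0,4,0,0,0,40,0,0,5,0,0,0,40,0,0,5.5,0,0,0,40,0,0,5.5,0,0,0,40],
)

```text
t: 39.7
tcp_pos: [0.6032, 0.0849, 0.0497]
tool_rot: [0.75, 0.662, 0.001, 0.003]
force: [-1.2, -0.2, 2.9]
finger_gap: 0.506
```

Run:
```python
from h import *
where()
```

```text
t 39.7 tcp [603.2  84.9  49.7] jawyaw -7.1 tilt [ 0.3 -0.2] F [-1.2 -0.2  2.9] gap 43.2 q6 0.09
```

drive_tool(
  motion=[0,0,0,0,0,0,62,0,0,0,0,0,0,62,0,0,0,0,0,0,62,0,0,0,0,0,0,62,0,0,-30,0,0,0,62,0,0,-80,0,0,0,65,0,0,-140,0,0,0,65,0,0,-190,0,0,0,65],
)

```text
t: 40.7
tcp_pos: [0.6025, 0.0856, 0.242]
tool_rot: [0.75, 0.662, 0.001, 0.004]
force: [1.0, -0.9, -1.1]
finger_gap: 0.761
```

drive_tool(
  motion=[20,-50,-20,0,0,0,65,40,-100,-20,0,0,0,65,60,-150,-20,0,0,0,65,100,-180,-20,0,0,0,65,150,-190,-20,0,0,0,65,150,-190,-20,0,0,0,65],
)

```text
t: 41.45
tcp_pos: [0.4316, 0.2607, 0.2605]
tool_rot: [0.748, 0.664, 0.002, 0.004]
force: [-0.3, -0.5, -0.4]
finger_gap: 0.762
```

Run:
```python
from h import *
where()
w=manip.snapshot("wrist"); save(w,"w30"); t=manip.snapshot("side"); save(t,"s30",(180,110,400,280),3.6); t=manip.snapshot("top"); save(t,"t30",(160,120,360,270),4); save(t,"t30f")
```

```text
t 41.45 tcp [431.6 260.7 260.5] jawyaw -6.8 tilt [ 0.5 -0.1] F [-0.3 -0.5 -0.4] gap 65.0 q6 0.45
```

View pics/s30.png

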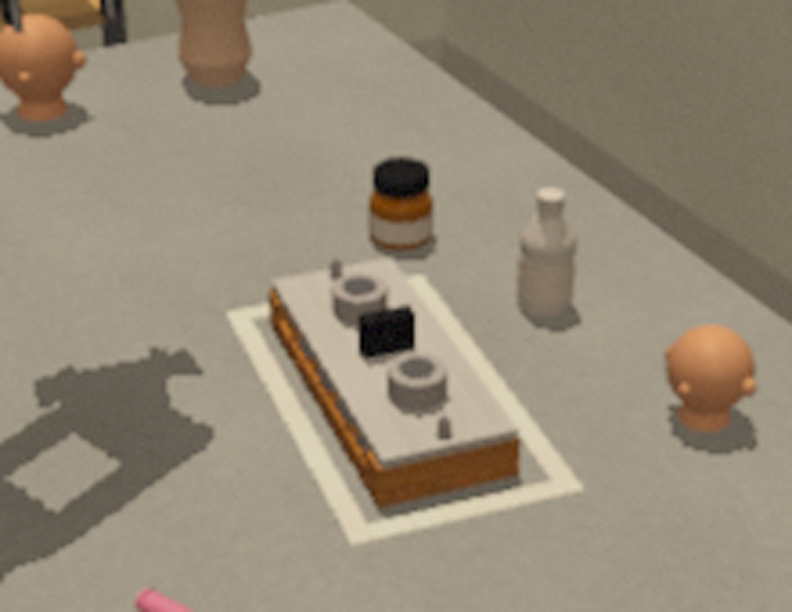

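View pics/t30.png

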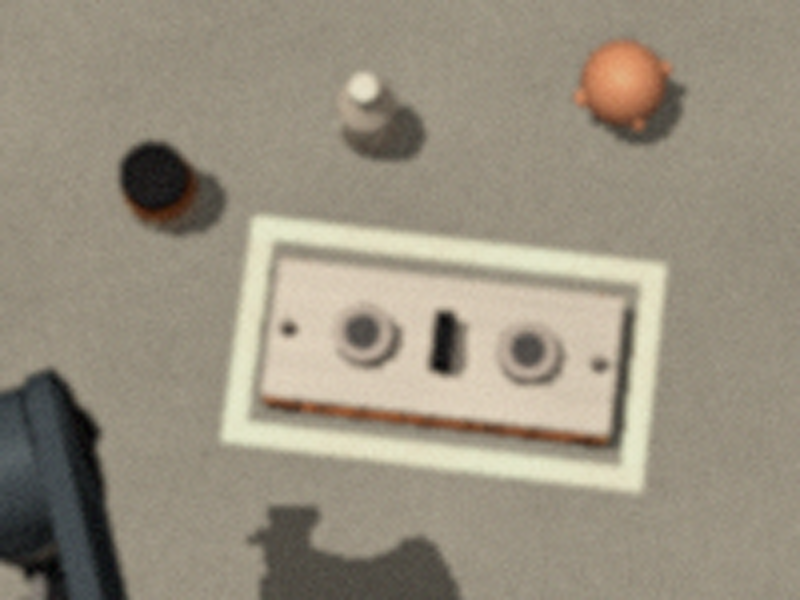

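View pics/t30f.png

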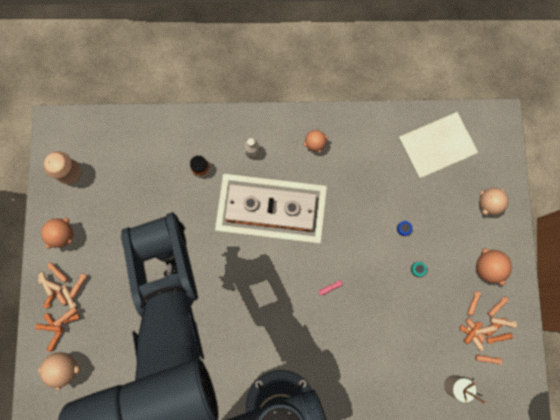

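Run:
```python
from h import *
t=manip.snapshot("top"); g=lambda u,v,z:pt(t,160+u/4,120+v/4,z)[:2]*1000
C=np.array([g(*c,0) for c in((253,214),(667,263),(642,493),(220,442))]).mean(0)
p=g(289,329,.062);q=g(600,365,.062);print("jig-outline",(p+q)/2-C,np.degrees(np.arctan2(*(p-q)[::-1])))
yv=(p-q)/np.linalg.norm(p-q)
for u,v in((363,333),(528,350)): d=g(u,v,.068)-(p+q)/2; print("weight along y",d@yv,"x",d@[yv[1],-yv[0]])
print(manip.sign_off())
```

```text
jig-outline [-8.01939207 -0.33050671] 82.45669347633364
weight along y 62.38334840395994 x 2.3714598772933932
weight along y -63.65192103889901 x 3.976934688281898
the job is handed in; nothing more can be done
None
```

The job is done and handed in at about 41 s on the robot's clock, well under the 210 s limit; the hand-in reports no verdict.

- **Arms:** I laid the two flesh-coloured arms beside the jig flat on its middle felt strips. I took the loose heaps at the bench edges for scenery and left them. If any of those pieces counted as a job arm, step 1 would not be met. The pink look-alike was not touched.
- **Cover:** I lowered it level over both pins until it touched at the expected height (TCP z 49.9 mm), with both pins showing through the plate. The arms lie under the cover, so I could not see them again after closing it.
- **Slide:** I pushed the closed jig with two open fingers, at about 15 N. In the last top view it sits about 8 mm from the outline's centre and within 0.5° of its direction; the limits are 22 mm and 0.13 rad (about 7.4°).
- **Weights:** Both grey weights stand flat on the cover, at +62 mm and -64 mm along its length from the handle and 2 to 4 mm off the middle line.
- **Bystanders:** The doll's head, glue bottle, jar and coloured decoys look unmoved in the final pictures. The gripper was open and clear of everything.

One disagreement: the side camera read y about 6 mm lower than the top and wrist cameras. It affected the jig and the outline alike, so I relied on relative distances, and nothing else failed.

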